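Stand up the sample jar and fill it for weighing

ROBOT

A 6-joint arm with a two-finger parallel gripper is mounted at the origin on the work surface. World frame = base frame: x ahead of the robot, y to its left, z up, the work surface at z = 0. Lengths are in m, angles in degrees, forces in N, time in s.
With the tool pointing down it reaches from about 0.4 to 0.825 m from the base axis. Payload 7 kg.
Tool frame: the origin (TCP) lies on the mounting face of the last link; the fingertips stand 178 mm ahead of it and the grasp point (between the pads) lies 159 mm ahead of it (ctrl.tip_extent is the distance from the TCP to the fingertips, in m); z points along the fingers, y is the direction in which the jaws open and shut (so a half turn about z gives the same grasp; the last joint's range is limited). The gripper opens to 88 mm and grips with 3 to 60 N. Pads are 19 mm wide; open, the fingers measure 130 mm over their backs; the gripper's body (78 mm by 193 mm) begins 47 mm behind the grasp point.
Start: joints at [81.652, 20.546, 0.682, 0, -70.136, -16.507], TCP at [0.284, 0.612, 0.405] pointing down, gripper open.
Joint ranges: [-176.03, 176.03], [-82.01, 121.73], [-58.28, 71.71], [-173.87, 95.51], [-174.79, -0.11], [-173.66, 173.66]. Speed limits (degrees/s): [136.94, 136.94, 172.46, 180, 180, 180].

INTERFACE

Orientations are given as [roll, pitch, yaw] about the fixed x, y, z axes, in that order (R = Rz(yaw) Ry(pitch) Rx(roll)).
In Python, from plant import ctrl gives the robot as it stands. The module is installed in compiled form; this text tells all that it offers.
- The arm moves only by the tool carry_out, never from a script. Its argument "moves" is text: rows parted by semicolons, each of 7 numbers parted by spaces: the finger opening in m, from 0 to 0.0876, then the shift along the tool's x, y, z in m, then the turn, a rotation vector about the tool's x, y, z in rad. A call has 1 to 20 rows; each row is the pose to reach, as a shift and turn from the pose commanded when the call began, along the tool's axes at that moment; what a row does not reach only later rows make up. A row lasts 1/10 s, in which the tool goes at most 50 mm and 8.59 degrees, less where a joint would pass 70% of its speed; a pose out of reach is approached as far as the arm can. A call with a gripper value outside its range is refused whole. The fingers move at their own pace and stop on an object; the grip force is fixed at half the most. Time passes only in rows, so rows that repeat a pose let the fingers close. It gives the time, the measured TCP pose, the force and the opening at its end, in the units of the state.
- ctrl.get_obs(): the state, without advancing time (a new reading comes with each control period).
- ctrl.snapshot(name): name is "scene" or "side" or "wrist"; returns a dict with "image" (480x640x3 uint8, red, green, blue), "K" (3x3 intrinsics, pixels), "R" (3x3) and "t" (3): a world point X has camera coordinates R X + t. Camera axes: x right, y down, z forward; pixel columns grow to the right and rows downward; lengths in m; the calibration is good to about 2 mm. The wrist camera is an equidistant fisheye: a pixel r from the principal point sees the ray r / f radians off the axis. A picture is of the moment at which its call begins. There is no depth.
- ctrl.close_job(): hands the job in, once; it reports no verdict.
Trained networks look in a picture, given as the dict that the camera call returned (one of the last four; its "shot" number tells which), for a name from the list of things; names that differ only in an ending like _2 or _b are one class to them, and where a whole thing is asked for, a point or a joint stands for the part that bears it (a point fixed in the world has none). Each returns a list of dicts, best first, with "confidence" (0 to 1); they miss things now and then, are a little off and sometimes report something else, mostly with a low value. They report only what shows in the picture. A call takes as long as a camera call. They do not tell look-alikes from the thing itself.
- ctrl.recognise(picture, label): "extent" ([left, top, right, bottom] in pixels, round what is visible of it).
- ctrl.trace(picture, label): "region" (480x640 bool, what is visible of it) and "extent" ([left, top, right, bottom] in pixels, round what is visible of it).
- ctrl.mark_of(picture, label): "at" ([row, column] in pixels: a listed point, or the origin of a listed thing).
The state is a dict: "clock": time; "joint_pos": joint angles; "qvel": joint speeds; "tau": joint torques, N m; "tool_pos": TCP position; "orientation": TCP orientation; "force": force on the tool from outside, world axes, zero at the start; "moment": the same for the moment, N m; "opening": finger opening in m.
Only numpy, scipy, OpenCV 4.12 (cv2) and the standard library are available. Lean on these libraries where they do the work, as an engineer would, in place of code of your own. Each camera call takes 0.05 s, during which the arm holds its last target.

TASK

The sample jar has fallen over: stand it upright on the steel plate of the balance. Then pour all eight pebbles from the steel pouring cup into the jar, and put the empty cup back down upright on the desk. Leave the bottle, the pen pot and the computer mouse where they are.

Things in the scene. Friction and masses are not known exactly. Their poses are not given: they have to be found in the camera images.
- jar: Open grey plastic jar of square section, 68 x 68 mm outside, 95 mm tall, walls and floor 3 mm, about 140 g. Origin: centre of its underside; z axis out through the mouth, x and y square to the flat sides. At the start it lies on a flat side on the desk (z axis level, origin 34 mm up), mouth roughly to the robot's left, left or right of the balance.
- jar_mouth (a point): Centre of the jar's mouth, level with its rim: 95 mm from the origin along the jar's z axis.
- balance: Low laboratory balance fixed to the desk: grey base 200 x 160 mm, 32 mm high; on it a square steel plate 130 x 130 mm, top 40 mm above the desk, which does not sink. Origin: on the desk under the plate's centre; x and y along the plate's edges. The base reaches 125 mm to -x (display side), 75 mm to +x, 80 mm to either side.
- plate_top (a point): Centre of the top face of the balance's steel plate, 40 mm above the desk; axes as the balance.
- cup: Steel pouring cup, about 160 g, with the pebbles in it, upright on the desk at the other side of the balance from the jar. Flat parallel sides 46 mm apart outside (across y), x -30 to +24 mm, 46 mm high, sheet 3 mm; on +x a spout rises from the floor at 42 degrees (its cheeks up to 61 mm high). Origin: on the underside; z up, +x to the spout. It empties when tipped 55 to 85 degrees, spout down.
- cup_lip (a point): Middle of the cup's pouring lip: 66.6 mm along the cup's +x and 40 mm above its underside; the lip is 46 mm wide.
- stone0: One of eight alike rounded pebbles, about 19 mm across and 16 mm high, 11 g, at the start in the cup. Origin: its centre.
- stone1: One of eight alike rounded pebbles, about 19 mm across and 16 mm high, 11 g, at the start in the cup. Origin: its centre.
- stone2: One of eight alike rounded pebbles, about 19 mm across and 16 mm high, 11 g, at the start in the cup. Origin: its centre.
- stone3: One of eight alike rounded pebbles, about 19 mm across and 16 mm high, 11 g, at the start in the cup. Origin: its centre.
- stone4: One of eight alike rounded pebbles, about 19 mm across and 16 mm high, 11 g, at the start in the cup. Origin: its centre.
- stone5: One of eight alike rounded pebbles, about 19 mm across and 16 mm high, 11 g, at the start in the cup. Origin: its centre.
- stone6: One of eight alike rounded pebbles, about 19 mm across and 16 mm high, 11 g, at the start in the cup. Origin: its centre.
- stone7: One of eight alike rounded pebbles, about 19 mm across and 16 mm high, 11 g, at the start in the cup. Origin: its centre.
- bottle: Bystander: clear capped bottle 60 mm across, 115 mm tall, standing at the far side of the desk. Origin: centre of its underside.
- pen_pot: Bystander: dark round pot with pens, 68 mm across, 85 mm tall (130 mm with the pens), at the far side. Origin: centre of its underside.
- mouse: Bystander: black computer mouse 105 x 60 mm, 33 mm high, near the robot. Origin: centre of its underside.
Things that resemble listed ones, but are neither listed nor needed, are in the scene too. Leave any turquoise or yellow look-alike of the jar alone.

How it is judged (in metres and radians):
On the way, in this order (a step that is already met when the one before it is completed fails the run):
1. the jar stands upright on the plate of the balance (angle between jar's own z axis and vertical below 0.1 rad and x of jar in the frame of plate_top between -0.04 and 0.04 m and y of jar in the frame of plate_top between -0.04 and 0.04 m and z of jar in the frame of plate_top between -0.004 and 0.006 m and linear speed of jar below 0.03 m/s), for 0.2 s.
2. the cup is tipped with its lip over the jar (angle between cup's own z axis and vertical above 0.8 rad and horizontal distance between cup_lip and jar_mouth below 0.06 m and height (world z) of cup_lip above 0.09 m), for 0.1 s.
3. all eight pebbles lie in the jar (x of stone0 in the frame of jar between -0.033 and 0.033 m and y of stone0 in the frame of jar between -0.033 and 0.033 m and z of stone0 in the frame of jar between 0 and 0.093 m and x of stone1 in the frame of jar between -0.033 and 0.033 m and y of stone1 in the frame of jar between -0.033 and 0.033 m and z of stone1 in the frame of jar between 0 and 0.093 m and x of stone2 in the frame of jar between -0.033 and 0.033 m and y of stone2 in the frame of jar between -0.033 and 0.033 m and z of stone2 in the frame of jar between 0 and 0.093 m and x of stone3 in the frame of jar between -0.033 and 0.033 m and y of stone3 in the frame of jar between -0.033 and 0.033 m and z of stone3 in the frame of jar between 0 and 0.093 m and x of stone4 in the frame of jar between -0.033 and 0.033 m and y of stone4 in the frame of jar between -0.033 and 0.033 m and z of stone4 in the frame of jar between 0 and 0.093 m and x of stone5 in the frame of jar between -0.033 and 0.033 m and y of stone5 in the frame of jar between -0.033 and 0.033 m and z of stone5 in the frame of jar between 0 and 0.093 m and x of stone6 in the frame of jar between -0.033 and 0.033 m and y of stone6 in the frame of jar between -0.033 and 0.033 m and z of stone6 in the frame of jar between 0 and 0.093 m and x of stone7 in the frame of jar between -0.033 and 0.033 m and y of stone7 in the frame of jar between -0.033 and 0.033 m and z of stone7 in the frame of jar between 0 and 0.093 m), for 0.2 s.
At the end, for the whole second after the job is handed in: The jar stands upright (within 6 degrees) and at rest on the balance's plate, its centre within 40 mm of the plate's centre along either edge; all eight pebbles lie at rest inside it; the cup stands upright (within 6 degrees) and at rest with its underside on the desk (within 6 mm) (all of step 1 and all of step 3 and angle between cup's own z axis and vertical below 0.1 rad and height (world z) of cup between -0.005 and 0.006 m and linear speed of cup below 0.03 m/s and linear speed of each of stone0, stone1, stone2, stone3, stone4, stone5, stone6, stone7 below 0.05 m/s); the robot touches nothing.
It fails at once if the capped bottle was moved (over 30 mm) or tipped (over 17 degrees) (distance of bottle from where it was at the start of the episode above 0.03 m or angle between bottle's own z axis and vertical above 0.3 rad).
It fails at once if the pen pot was moved (over 30 mm) or tipped (over 17 degrees) (distance of pen_pot from where it was at the start of the episode above 0.03 m or angle between pen_pot's own z axis and vertical above 0.3 rad).
It fails at once if the computer mouse was moved (over 30 mm) or tipped (over 17 degrees) (distance of mouse from where it was at the start of the episode above 0.03 m or angle between mouse's own z axis and vertical above 0.3 rad).
It also fails if it takes over 72 s, if anything falls off the work surface, if the arm or the gripper's body presses on something with over 40 N, if the wrist force passes 120 N, or if a joint passes its speed limit or range.

## Working session

There is one attempt and no reset: what is moved stays moved. The work goes in short steps, Python scripts to look and compute and a tool call to move; the robot and the scene stay as the last step left them, time stands still between calls to the robot, and variables do not carry over. Pictures are saved under pics/ and viewed, and the job is handed in when it is done.

Besides the shell and the picture viewer there is one more tool, called after ">>>" by a JSON object that holds its "fn" and its "kwargs". carry_out: Moves the arm, as the interface text tells. Its arguments: {"type":"object","properties":{"moves":{"type":"string"}},"required":["moves"]}

```bash
mkdir -p pics; ls
cat > h.py <<'E'
import numpy as np, cv2
from plant import ctrl
from scipy.spatial.transform import Rotation as R
def save(s,n): cv2.imwrite(f'pics/{n}.png', s['image'][:,:,::-1])
def proj(s,X):
    c=s['R']@np.asarray(X,float)+s['t']; p=s['K']@c; return p[:2]/p[2]
def onplane(s,uv,z):
    d=np.linalg.inv(s['K'])@np.array([uv[0],uv[1],1.]); d=s['R'].T@d; o=-s['R'].T@s['t']
    return o+d*(z-o[2])/d[2]
E
python3 - <<'E'
from h import *
print(ctrl.get_obs())
for n in ['scene','side','wrist']:
    s=ctrl.snapshot(n); save(s,n+'0'); print(n,s['K'].tolist(),(-s['R'].T@s['t']).round(3),s['R'].round(3).tolist())
    for l in ['jar','balance','cup','bottle','pen_pot','mouse']:
        r=ctrl.mark_of(s,l); e=ctrl.recognise(s,l)
        print(l,[(np.round(x['at']).tolist(),round(x['confidence'],2)) for x in r],[(np.round(x['extent']).tolist(),round(x['confidence'],2)) for x in e])
E
```

```text
pics
{'clock': 0.0, 'joint_pos': array([ 8.16535857e+01,  2.05910409e+01,  6.32976149e-01, -2.16297493e-02,
       -7.01348770e+01, -1.65072319e+01]), 'qvel': array([ 0.01124395,  0.01702652, -0.03091576, -0.04993548, -0.04639439,
        0.02731534]), 'tau': array([-3.95219777e-04, -5.82717597e+01,  2.93045783e+01,  6.99737549e+00,
        6.94096714e-03, -1.48094314e-04]), 'tool_pos': array([0.28361367, 0.61230476, 0.40371608]), 'orientation': array([ 1.79905111e+02, -6.91573309e-03, -2.48610069e+01]), 'force': array([-0.3499596 ,  0.21530659,  0.49663551]), 'moment': array([ 0.00715156,  0.06369353, -0.04225615]), 'opening': 0.08768536924754537}
scene [[473.1744177451998, 0.0, 321.5554625397513], [0.0, 473.1744177451998, 234.28734953062772], [0.0, 0.0, 1.0]] [ 1.239 -0.086  0.715] [[0.136, 0.991, 0.0], [0.663, -0.091, -0.743], [-0.736, 0.102, -0.669]]
jar [([242.0, 182.0], 0.71), ([200.0, 226.0], 0.7), ([278.0, 127.0], 0.69), ([227.0, 223.0], 0.47)] [([189.0, 163.0, 240.0, 215.0], 0.97), ([175.0, 209.0, 233.0, 263.0], 0.71), ([111.0, 259.0, 186.0, 321.0], 0.58)]
balance [([296.0, 
[... 843 characters left out ...]
14.0, 334.0, 272.0], 0.59)]
cup [([331.0, 304.0], 0.94)] [([285.0, 302.0, 342.0, 341.0], 0.82)]
bottle [([176.0, 366.0], 0.73), ([295.0, 216.0], 0.68)] [([196.0, 256.0, 228.0, 307.0], 0.87)]
pen_pot [([175.0, 241.0], 0.69)] [([227.0, 132.0, 252.0, 186.0], 0.95)]
mouse [([234.0, 390.0], 0.76), ([178.0, 365.0], 0.39), ([327.0, 306.0], 0.24)] [([339.0, 142.0, 376.0, 189.0], 0.6), ([368.0, 217.0, 418.0, 246.0], 0.56)]
wrist [[371.64829954431775, 0.0, 325.7952160484646], [0.0, 371.64829954431775, 235.833481859722], [0.0, 0.0, 1.0]] [0.344 0.585 0.384] [[-0.421, -0.907, 0.001], [-0.879, 0.409, 0.246], [-0.223, 0.103, -0.969]]
jar [] []
balance [] []
cup [] []
bottle [] []
pen_pot [] []
mouse [] []
```

View pics/scene0.png

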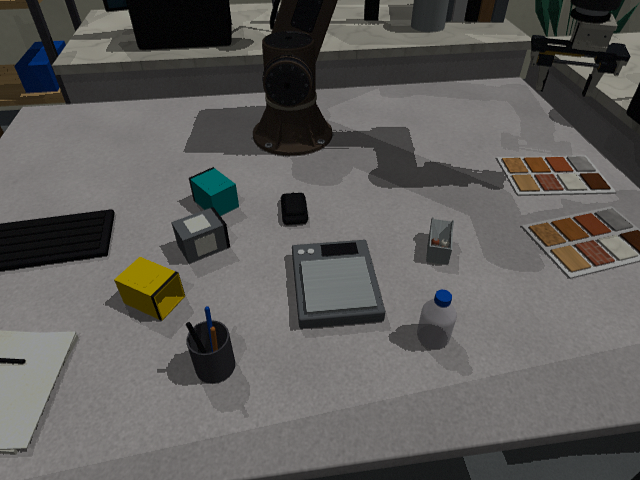

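View pics/side0.png

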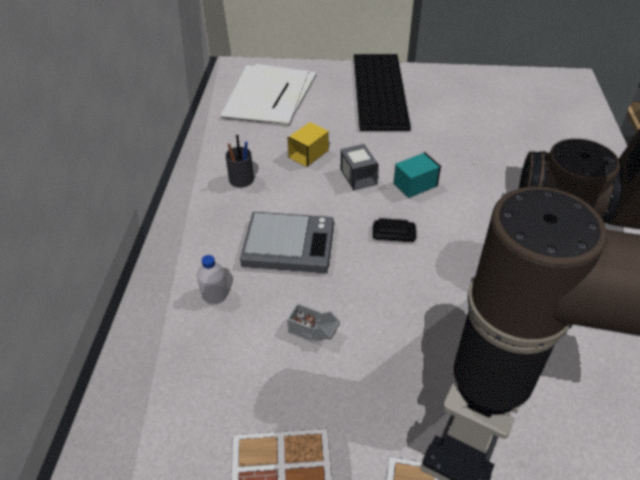

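View pics/wrist0.png

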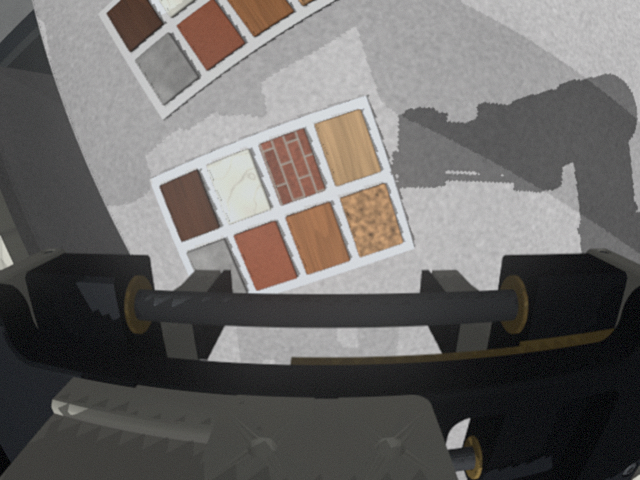

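The scene view shows three jar look-alikes: turquoise at (213,192), grey at (201,234) and yellow at (150,287). The grey one fits the description. The cup is at (440,240) with its spout towards the robot, and the balance is at (338,285). I'll check the jar and cup in close crops and measure them.

Run:
```python
from h import *
a=ctrl.snapshot('scene'); b=ctrl.snapshot('side')
ca=a['image'][170:270,160:270]; cb=b['image'][130:205,320:395]; cc=a['image'][205:275,410:480]; cd=b['image'][290:350,275:350]
r=lambda c: cv2.resize(c,(390,290),interpolation=cv2.INTER_CUBIC)
im=np.vstack([np.hstack([r(ca),r(cb)]),np.hstack([r(cc),r(cd)])])
cv2.imwrite('pics/crop1.png',im[:,:,::-1])
np.savez('cams.npz',**{n+k:s[k] for n,s in(('a',a),('b',b)) for k in('K','R','t','image')})
for n,s in (('scene',a),('side',b)):
    for l,z in [('plate_top',.04),('jar',.034),('jar_mouth',.034),('cup',0),('cup_lip',.04),('bottle',0),('pen_pot',0),('mouse',0)]:
        for x in ctrl.mark_of(s,l):
            if x['confidence']>.4: print(n,l,round(x['confidence'],2),np.round(x['at']),onplane(s,x['at'][::-1],z).round(3))
```

```text
scene plate_top 0.74 [281. 333.] [0.633 0.021 0.04 ]
scene plate_top 0.47 [294. 338.] [0.664 0.025 0.04 ]
scene jar 0.84 [197. 226.] [ 0.33  -0.187  0.034]
scene jar 0.65 [279. 129.] [ 0.568 -0.372  0.034]
scene jar 0.58 [243. 182.] [ 0.476 -0.278  0.034]
scene jar_mouth 0.68 [227. 220.] [ 0.435 -0.199  0.034]
scene cup 0.65 [252. 437.] [0.544 0.263 0.   ]
scene cup_lip 0.96 [222. 445.] [0.491 0.292 0.04 ]
scene bottle 0.75 [339. 431.] [0.76 0.18 0.  ]
scene pen_pot 0.73 [367. 219.] [ 0.766 -0.199  0.   ]
scene mouse 0.76 [209. 292.] [ 0.354 -0.035  0.   ]
side plate_top 0.9 [234. 276.] [0.634 0.031 0.04 ]
side jar 0.86 [156. 353.] [ 0.469 -0.283  0.034]
side jar 0.77 [135. 320.] [ 0.565 -0.368  0.034]
side jar 0.64 [184. 404.] [ 0.335 -0.176  0.034]
side jar_mouth 0.83 [150. 298.] [ 0.62  -0.299  0.034]
side jar_mouth 0.67 [176. 364.] [ 0.438 -0.199  0.034]
side cup 0.79 [332. 307.] [0.542 0.272 0.   ]
side cup_lip 0.67 [321. 303.] [0.549 0.273 0.04 ]
side bottle 0.57 [293. 216.] [0.751 0.184 0.   ]
side pen_pot 0.89 [176. 245.] [ 0.754 -0.22   0.   ]
side pen_pot 0.65 [234. 393.] [ 0.361 -0.029  0.   ]
side pen_pot 0.53 [329. 336.] [0.481 0.259 0.   ]
side mouse 0.72 [234. 388.] [ 0.373 -0.03   0.   ]
```

View pics/crop1.png

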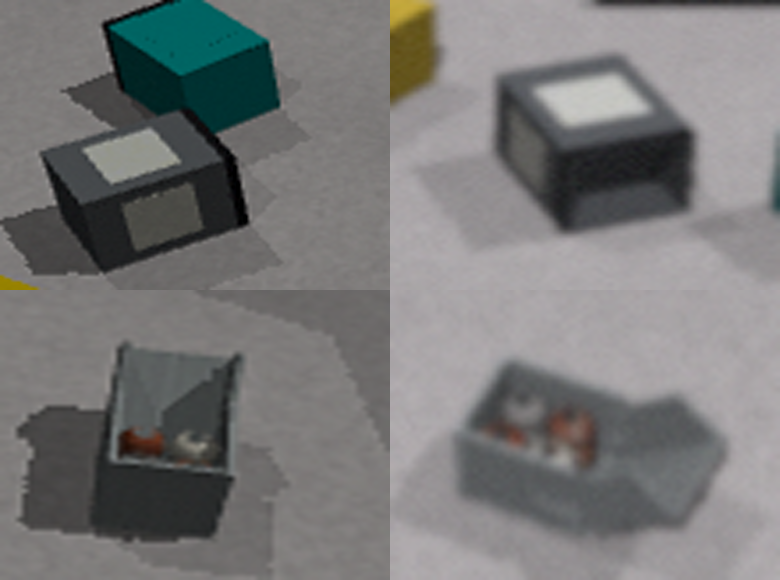

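Run:
```python
from h import *
d=np.load('cams.npz'); a={k:d['a'+k] for k in 'KRt'}; b={k:d['b'+k] for k in 'KRt'}
P=lambda s,L,z:[onplane(s,p,z)[:2].round(4).tolist() for p in L]
print('jar',P(a,[(171.8,222.8),(186,239),(212.2,208.6),(226.6,223.4)],.068),P(b,[(340.6,149.4),(364.2,144.2),(378.1,163.6),(353.1,169.3)],.068))
print('cup',P(a,[(428.9,246),(451.3,249.7)],.046),P(a,[(426.7,262.5),(448,264.7)],0),P(a,[(431.9,218.3),(453,220.7)],.061))
# side crop cup: offset (275,290), scale 5.2,4.833
q=lambda x,y:(275+(x-390)/5.2,290+(y-290)/4.833)
print('cupside',P(b,[q(458,437),q(512,362)],.046),P(b,[q(675,395),q(725,437)],.061), P(b,[q(462,492)],0))
print('plate',P(a,[(301,262),(371,258),(381,308),(306,312)],.04),P(b,[(256,214),(309,217),(304,258),(245,253)],.04))
im=np.hstack([cv2.resize(d['aimage'][230:335,280:395],(400,365),interpolation=cv2.INTER_CUBIC),cv2.resize(d['bimage'][200:280,235:345],(400,365),interpolation=cv2.INTER_CUBIC)])
cv2.imwrite('pics/plate.png',im[:,:,::-1])
```

```text
jar [[0.4485, -0.2941], [0.5038, -0.2608], [0.4119, -0.2116], [0.466, -0.18]] [[0.5021, -0.2634], [0.4412, -0.2903], [0.4037, -0.2112], [0.4662, -0.1837]]
cup [[0.5684, 0.2299], [0.5852, 0.2718]] [[0.5709, 0.2315], [0.5833, 0.2741]] [[0.5006, 0.2554], [0.5144, 0.2976]]
cupside [[0.5777, 0.2793], [0.5609, 0.2384]] [[0.4946, 0.2624], [0.4741, 0.2825]] [[0.5786, 0.2743]]
plate [[0.5727, -0.0352], [0.5806, 0.1061], [0.7092, 0.0967], [0.6998, -0.0395]] [[0.692, -0.0322], [0.5641, -0.0312], [0.5631, 0.1015], [0.697, 0.0964]]
```

View pics/plate.png

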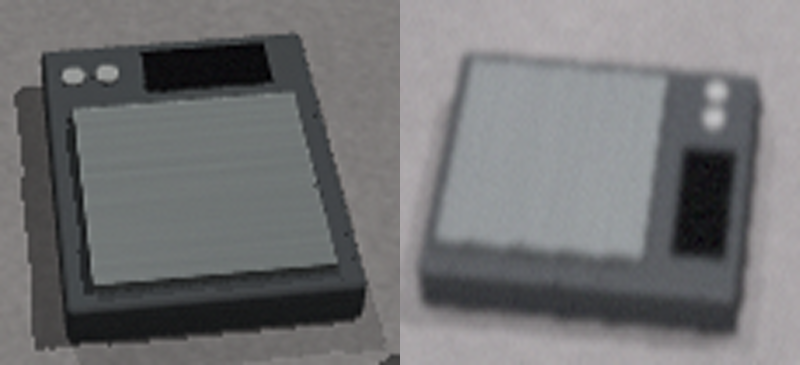

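```bash
cat > fit.py <<'E'
from h import *
from scipy.optimize import least_squares
def fit(obs,x0):
    # obs: list of (cam, local xyz, uv)
    def f(p):
        c,s=np.cos(p[2]),np.sin(p[2]); out=[]
        for cam,l,uv in obs:
            X=[p[0]+c*l[0]-s*l[1],p[1]+s*l[0]+c*l[1],l[2]]
            out+=list((proj(cam,X)-uv))
        return np.array(out)
    r=least_squares(f,x0,loss='soft_l1'); return r.x, f(r.x)
E
python3 - <<'E'
from fit import *
d=np.load('cams.npz'); a={k:d['a'+k] for k in 'KRt'}; b={k:d['b'+k] for k in 'KRt'}
h=.065
def rep(n,r): print(n,r[0].round(4),np.degrees(r[0][2]).round(1),r[1].round(1))
rep('plate',fit([(a,(-h,-h,.04),(300.7,260.8)),(a,(-h,h,.04),(364.8,257)),(a,(h,h,.04),(377.8,306.2)),(a,(h,-h,.04),(307.3,312)),
 (b,(h,-h,.04),(254.3,213.1)),(b,(-h,-h,.04),(308.2,216.4)),(b,(-h,h,.04),(301.8,256.5)),(b,(h,h,.04),(245.5,252.6))],[.635,.03,0]))
# jar local: x along jar axis (to mouth), y lateral
w=.034
rep('jar',fit([(a,(0,w,.068),(171.8,222.8)),(a,(0,-w,.068),(186,239)),(a,(.095,w,.068),(212.2,208.6)),(a,(.095,-w,.068),(226.6,223.4)),
 (b,(0,-w,.068),(340.6,149.4)),(b,(0,w,.068),(364.2,144.2)),(b,(.095,w,.068),(378.1,163.6)),(b,(.095,-w,.068),(353.1,169.3))],[.47,-.28,2.]))
q=lambda x,y:(275+(x-390)/5.2,290+(y-290)/4.833)
c=.023
rep('cup',fit([(a,(-.03,c,.046),(428.9,246)),(a,(-.03,-c,.046),(451.3,249.7)),(a,(-.03,c,0),(426.7,262.5)),(a,(-.03,-c,0),(448,264.7)),
 (b,(-.03,-c,.046),q(458,437)),(b,(-.03,c,.046),q(512,362)),(b,(-.03,-c,0),q(462,492))],[.55,.265,2.9]))
for s in (a,b):
    pass
E
```

```text
plate [ 0.6341  0.0293 -0.0173] -1.0 [ 0.4 -0.5 -0.  -2.1  0.2 -1.8  0.1 -1.  -0.5 -0.5 -0.7 -0.4 -0.7 -0.7
 -1.7 -0.7]
jar [ 0.4753 -0.28    2.0214] 115.8 [-0.2 -1.1 -2.3  0.9  1.2 -2.5  0.2 -0.5 -1.4 -0.5 -1.3 -1.1  0.1  0.5
  0.6  1. ]
cup [0.544  0.2629 2.8275] 162.0 [ 0.4 -1.1  0.8 -2.  -0.7 -1.8  0.1 -1.3 -0.7 -1.6 -1.8 -2.7 -0.6  0.4]
```

```bash
cat > mv.py <<'E'
from h import *
o=ctrl.get_obs()
P0=o['tool_pos']; Q0=R.from_euler('xyz',o['orientation'],degrees=True)
def tool(xdir,lean,zsign=None):
    """lean>0: tool axis leans so that body is toward +xdir side; xdir azimuth deg. tool z=-cos Z - sin x"""
    a=np.radians(xdir); t=np.radians(lean); m=np.array([np.cos(a),np.sin(a),0]); Z=np.array([0,0,1.])
    z=-np.cos(t)*Z-np.sin(t)*m; x=np.cos(t)*m-np.sin(t)*Z
    return R.from_matrix(np.c_[x,np.cross(z,x),z])
def grasp(g,Q): return np.asarray(g)-.159*Q.as_matrix()[:,2]
def rel(p,Q,P0=P0,Q0=Q0):
    s=Q0.inv().apply(np.asarray(p)-P0); r=(Q0.inv()*Q).as_rotvec()
    n=max(np.linalg.norm(s)/.05,np.degrees(np.linalg.norm(r))/8.59)
    print(' '.join('%.4f'%v for v in s),' '.join('%.4f'%v for v in r),'| rows %.1f'%n, 'tcp',np.round(p,3))
def st():
    print(o['clock'],o['joint_pos'].round(1),P0.round(4),o['orientation'].round(2),o['force'].round(1),o['opening'])
E
python3 - <<'E'
from mv import *
rel([.5,.25,.36],R.from_euler('xyz',[180,0,-135],degrees=True))
E
```

```text
0.3486 0.2380 0.0447 -0.0000 -0.0001 1.9224 | rows 12.8 tcp [0.5  0.25 0.36]
```

>>> {"fn": "carry_out", "kwargs": {"moves": "0.0876 0.349 0.238 0.045 0 0 1.92;0.0876 0.349 0.238 0.045 0 0 1.92;0.0876 0.349 0.238 0.045 0 0 1.92;0.0876 0.349 0.238 0.045 0 0 1.92;0.0876 0.349 0.238 0.045 0 0 1.92;0.0876 0.349 0.238 0.045 0 0 1.92;0.0876 0.349 0.238 0.045 0 0 1.92;0.0876 0.349 0.238 0.045 0 0 1.92;0.0876 0.349 0.238 0.045 0 0 1.92;0.0876 0.349 0.238 0.045 0 0 1.92;0.0876 0.349 0.238 0.045 0 0 1.92;0.0876 0.349 0.238 0.045 0 0 1.92;0.0876 0.349 0.238 0.045 0 0 1.92"}}

```text
clock: 4.15
tool_pos: [0.5005, 0.2496, 0.3598]
orientation: [180.0, 0.0, -135.2]
force: [-0.3, 0.1, 1.1]
opening: 0.0878
```

Run:
```python
from mv import *
st()
m=115.8; mr=np.radians(m); md=np.array([np.cos(mr),np.sin(mr),0])
Q=tool(m,20)
g=np.array([.4753,-.28,0])+.065*md+[0,0,.05]
print(g,md)
p=grasp(g,Q); rel(p+[0,0,.13],Q); rel(p,Q)
d=np.load('cams.npz'); a={k:d['a'+k] for k in 'KRt'}; b={k:d['b'+k] for k in 'KRt'}
for uv in [(394,164),(424,154),(440,168),(412,178)]: print(onplane(b,uv,.068))
```

```text
4.15 [ 46.6  11.7 -17.8   0.  -60.5 -91.8] [0.5005 0.2496 0.3598] [ 1.8000e+02  1.0000e-02 -1.3523e+02] [-0.3  0.1  1.1] 0.08775800241265871
[ 0.44700998 -0.22147928  0.05      ] [-0.4352311   0.90031877  0.        ]
0.3520 -0.2453 0.0303 0.3317 -0.2364 1.8798 | rows 12.8 tcp [ 0.423 -0.173  0.329]
0.3521 -0.2453 0.1603 0.3317 -0.2364 1.8798 | rows 12.8 tcp [ 0.423 -0.173  0.199]
[ 0.36342915 -0.21251356  0.068     ]
[ 0.28582625 -0.25948783  0.068     ]
[ 0.2480959  -0.20480791  0.068     ]
[ 0.31943123 -0.16035948  0.068     ]
```

>>> {"fn": "carry_out", "kwargs": {"moves": "0.0876 0.352 -0.245 0.03 0.332 -0.236 1.88;0.0876 0.352 -0.245 0.03 0.332 -0.236 1.88;0.0876 0.352 -0.245 0.03 0.332 -0.236 1.88;0.0876 0.352 -0.245 0.03 0.332 -0.236 1.88;0.0876 0.352 -0.245 0.03 0.332 -0.236 1.88;0.0876 0.352 -0.245 0.03 0.332 -0.236 1.88;0.0876 0.352 -0.245 0.03 0.332 -0.236 1.88;0.0876 0.352 -0.245 0.03 0.332 -0.236 1.88;0.0876 0.352 -0.245 0.03 0.332 -0.236 1.88;0.0876 0.352 -0.245 0.03 0.332 -0.236 1.88;0.0876 0.352 -0.245 0.03 0.332 -0.236 1.88;0.0876 0.352 -0.245 0.03 0.332 -0.236 1.88;0.0876 0.352 -0.245 0.03 0.332 -0.236 1.88;0.0876 0.352 -0.245 0.03 0.332 -0.236 1.88"}}

```text
clock: 5.55
tool_pos: [0.4297, -0.2022, 0.3467]
orientation: [179.7, 17.3, 117.3]
force: [0.0, -0.3, -0.3]
opening: 0.0874
```

Run:
```python
from mv import *
st()
m=115.8; mr=np.radians(m); md=np.array([np.cos(mr),np.sin(mr),0])
Q=tool(m,20)
g=np.array([.4753,-.28,0])+.065*md+[0,0,.05]
p=grasp(g,Q); rel(p+[0,0,.13],Q); rel(p,Q)
s=ctrl.snapshot('wrist'); save(s,'w1')
s=ctrl.snapshot('scene'); save(s,'s1')
```

```text
5.55 [ 3.700e+00  1.000e-01 -4.340e+01  2.390e+01 -4.160e+01 -1.736e+02] [ 0.4297 -0.2022  0.3467] [179.67  17.25 117.34] [ 0.  -0.3 -0.3] 0.08744373763040253
0.0331 0.0079 0.0079 0.0144 -0.0480 0.0253 | rows 0.7 tcp [ 0.423 -0.173  0.329]
0.0717 0.0072 0.1321 0.0144 -0.0480 0.0253 | rows 3.0 tcp [ 0.423 -0.173  0.199]
```

View pics/w1.png

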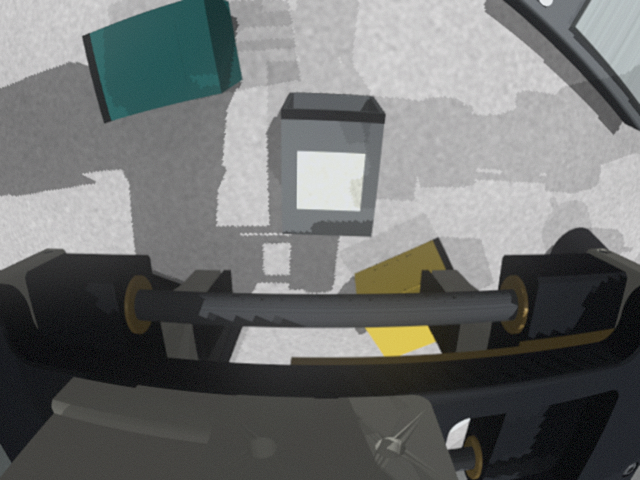

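View pics/s1.png

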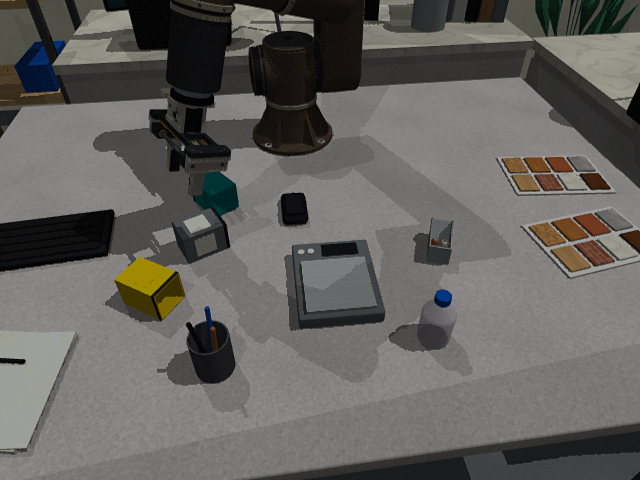

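Run:
```python
from mv import *
m=115.8; mr=np.radians(m); md=np.array([np.cos(mr),np.sin(mr),0])
Q=tool(m+180,-20)
g=np.array([.4753,-.28,0])+.065*md+[0,0,.05]
p=grasp(g,Q); Qm=R.from_euler('xyz',[180,0,m+90],degrees=True)
rel(p+[0,0,.13],Qm); rel(p+[0,0,.13],Q)
```

```text
0.0317 0.0085 0.0070 -0.2287 0.2414 -1.5270 | rows 10.4 tcp [ 0.423 -0.173  0.329]
0.0317 0.0085 0.0070 0.0751 0.0208 -3.1117 | rows 20.8 tcp [ 0.423 -0.173  0.329]
```

>>> {"fn": "carry_out", "kwargs": {"moves": "0.0876 0.032 0.0085 0.007 -0.23 0.24 -1.53;0.0876 0.032 0.0085 0.007 -0.23 0.24 -1.53;0.0876 0.032 0.0085 0.007 -0.23 0.24 -1.53;0.0876 0.032 0.0085 0.007 -0.23 0.24 -1.53;0.0876 0.032 0.0085 0.007 -0.23 0.24 -1.53;0.0876 0.032 0.0085 0.007 -0.23 0.24 -1.53;0.0876 0.032 0.0085 0.007 -0.23 0.24 -1.53;0.0876 0.032 0.0085 0.007 -0.23 0.24 -1.53;0.0876 0.032 0.0085 0.007 -0.23 0.24 -1.53;0.0876 0.032 0.0085 0.007 0.075 0.021 -3.11;0.0876 0.032 0.0085 0.007 0.075 0.021 -3.11;0.0876 0.032 0.0085 0.007 0.075 0.021 -3.11;0.0876 0.032 0.0085 0.007 0.075 0.021 -3.11;0.0876 0.032 0.0085 0.007 0.075 0.021 -3.11;0.0876 0.032 0.0085 0.007 0.075 0.021 -3.11;0.0876 0.032 0.0085 0.007 0.075 0.021 -3.11;0.0876 0.032 0.0085 0.007 0.075 0.021 -3.11;0.0876 0.032 0.0085 0.007 0.075 0.021 -3.11;0.0876 0.032 0.0085 0.007 0.075 0.021 -3.11;0.0876 0.032 0.0085 0.007 0.075 0.021 -3.11"}}

```text
clock: 7.65
tool_pos: [0.4229, -0.1715, 0.3288]
orientation: [-178.4, -18.7, -72.8]
force: [-0.6, 0.6, -0.3]
opening: 0.0877
```

Run:
```python
from mv import *
st()
m=115.8; mr=np.radians(m); md=np.array([np.cos(mr),np.sin(mr),0])
Q=tool(m+180,-20)
g=np.array([.4753,-.28,0])+.065*md+[0,0,.05]
p=grasp(g,Q); rel(p,Q)
s=ctrl.snapshot('wrist'); save(s,'w2')
```

```text
7.65 [  8.4  -0.1 -47.9  28.3 -41.1 -12.3] [ 0.4229 -0.1715  0.3288] [-178.38  -18.69  -72.82] [-0.6  0.6 -0.3] 0.0877017794023829
-0.0404 0.0034 0.1229 0.0216 0.0208 -0.1422 | rows 2.6 tcp [ 0.423 -0.173  0.199]
```

View pics/w2.png

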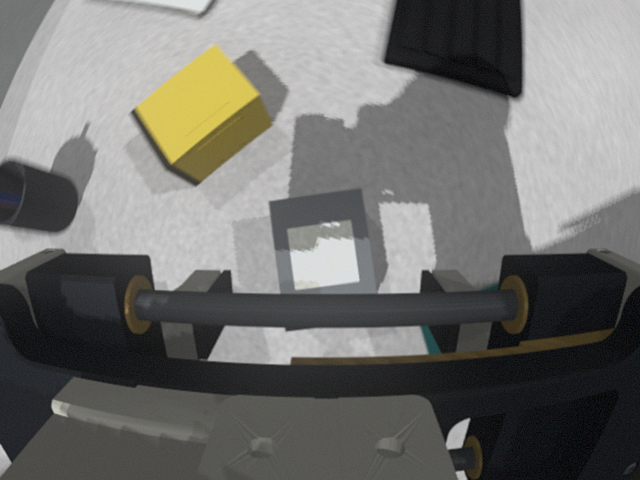

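```bash
cat >> h.py <<'E'
def projf(s,X):
    c=s['R']@np.asarray(X,float)+s['t']; r=np.hypot(c[0],c[1]); th=np.arctan2(r,c[2])
    return np.array([s['K'][0,2]+s['K'][0,0]*th*c[0]/r, s['K'][1,2]+s['K'][1,1]*th*c[1]/r])
def planef(s,uv,z):
    d=np.array([(uv[0]-s['K'][0,2])/s['K'][0,0],(uv[1]-s['K'][1,2])/s['K'][1,1]]); th=np.linalg.norm(d)
    v=np.array([*(np.sin(th)*d/th),np.cos(th)]); v=s['R'].T@v; o=-s['R'].T@s['t']; return o+v*(z-o[2])/v[2]
E
python3 - <<'E'
from h import *
s=ctrl.snapshot('wrist')
for uv in [(270,200),(362,188),(285,328),(377,292)]: print(uv, planef(s,uv,.068).round(4))
m=np.radians(115.8); md=np.array([np.cos(m),np.sin(m)]); l=np.array([-md[1],md[0]])
for k in (0,.095):
  for w in (.034,-.034): p=np.array([.4753,-.28])+k*md+w*l; print(p.round(4), projf(s,[*p,.068]).round(0))
E
```

```text
(270, 200) [ 0.5034 -0.267   0.068 ]
(362, 188) [ 0.4428 -0.2957  0.068 ]
(285, 328) [ 0.464  -0.1829  0.068 ]
(377, 292) [ 0.4099 -0.228   0.068 ]
[ 0.4447 -0.2948] [359. 188.]
[ 0.5059 -0.2652] [266. 201.]
[ 0.4033 -0.2093] [377. 320.]
[ 0.4646 -0.1797] [283. 332.]
```

Run:
```python
from mv import *
m=115.8; mr=np.radians(m); md=np.array([np.cos(mr),np.sin(mr),0])
Q=tool(m+180,-20)
g=np.array([.4735,-.281,0])+.065*md+[0,0,.05]
p=grasp(g,Q); rel(p+[0,0,.13],Q);rel(p+[0,0,.05],Q);rel(p,Q)
```

```text
0.0016 0.0013 -0.0002 0.0224 0.0214 -0.1461 | rows 1.0 tcp [ 0.422 -0.174  0.329]
-0.0239 0.0035 0.0756 0.0224 0.0214 -0.1461 | rows 1.6 tcp [ 0.422 -0.174  0.249]
-0.0399 0.0048 0.1229 0.0224 0.0214 -0.1461 | rows 2.6 tcp [ 0.422 -0.174  0.199]
```

>>> {"fn": "carry_out", "kwargs": {"moves": "0.0876 0.0016 0.0013 0 0.022 0.021 -0.146;0.0876 0.0016 0.0013 0 0.022 0.021 -0.146;0.0876 -0.012 0.0024 0.038 0.022 0.021 -0.146;0.0876 -0.024 0.0035 0.076 0.022 0.021 -0.146;0.0876 -0.032 0.0041 0.1 0.022 0.021 -0.146;0.0876 -0.04 0.0048 0.123 0.022 0.021 -0.146;0.0876 -0.04 0.0048 0.123 0.022 0.021 -0.146;0.05 -0.04 0.0048 0.123 0.022 0.021 -0.146;0.05 -0.04 0.0048 0.123 0.022 0.021 -0.146;0.05 -0.04 0.0048 0.123 0.022 0.021 -0.146;0.05 -0.04 0.0048 0.123 0.022 0.021 -0.146;0.05 -0.04 0.0048 0.123 0.022 0.021 -0.146"}}

```text
clock: 8.95
tool_pos: [0.4435, -0.179, 0.2207]
orientation: [179.0, -18.3, -64.5]
force: [-5.0, 2.7, 7.3]
opening: 0.0678
```

Run:
```python
from mv import *
st()
s=ctrl.snapshot('scene'); save(s,'s2')
```

```text
8.95 [ -0.5  10.9 -58.2  52.2 -21.5 -23.3] [ 0.4435 -0.179   0.2207] [179.01 -18.29 -64.51] [-5.   2.7  7.3] 0.06784399029549006
```

View pics/s2.png

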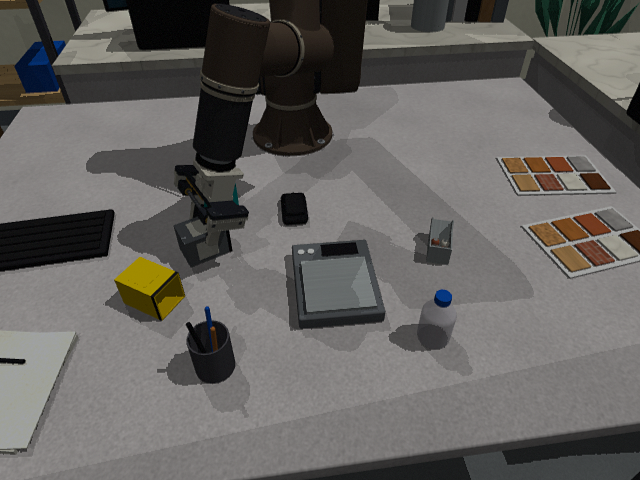

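Run:
```python
from mv import *
m=np.radians(115.8); md=np.array([np.cos(m),np.sin(m),0]); l=np.array([-md[1],md[0],0])
z=Q0.as_matrix()[:,2]; g=P0+.159*z; d=g-[.4735,-.281,0]
print(g,'tips',P0+.178*z,'along',d@md,'lat',d@l,'z',g[2], 'axis',z)
print('y_t',Q0.as_matrix()[:,1],l)
```

```text
[ 0.46254743 -0.22523781  0.06972762] tips [ 0.46481839 -0.23076169  0.05169072] along 0.05497065113787874 lat -0.014408632303850423 z 0.06972761650776216 axis [ 0.11952426 -0.29073058 -0.94931011]
y_t [-0.90485247 -0.42541091  0.01635728] [-0.90031877 -0.4352311   0.        ]
```

Run:
```python
from mv import *
rel([.455,-.185,.26],Q0); rel([.50,-.2,.32],Q0)
```

```text
0.0222 -0.0072 -0.0342 0.0000 0.0000 0.0000 | rows 0.8 tcp [ 0.455 -0.185  0.26 ]
0.0722 -0.0405 -0.0814 0.0000 0.0000 0.0000 | rows 2.3 tcp [ 0.5  -0.2   0.32]
```

>>> {"fn": "carry_out", "kwargs": {"moves": "0.05 0.011 -0.004 -0.017 0 0 0;0.05 0.022 -0.007 -0.034 0 0 0;0.05 0.04 -0.018 -0.05 0 0 0;0.05 0.056 -0.03 -0.066 0 0 0;0.05 0.072 -0.04 -0.081 0 0 0;0.05 0.072 -0.04 -0.081 0 0 0"}}

```text
clock: 9.6
tool_pos: [0.5023, -0.2, 0.3215]
orientation: [179.3, -18.4, -64.5]
force: [1.1, 0.3, -1.5]
opening: 0.068
```

Run:
```python
from mv import *
st()
s=ctrl.snapshot('wrist'); save(s,'w3')
s=ctrl.snapshot('side'); save(s,'d3')
s=ctrl.snapshot('scene'); save(s,'s3')
```

```text
9.6 [  3.3   8.6 -39.1  27.9 -39.3   0.7] [ 0.5023 -0.2     0.3215] [179.28 -18.38 -64.53] [ 1.1  0.3 -1.5] 0.06795222243327158
```

View pics/s3.png

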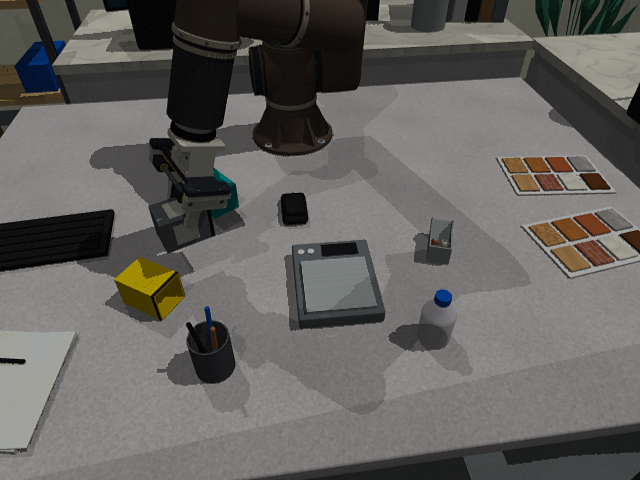

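View pics/d3.png

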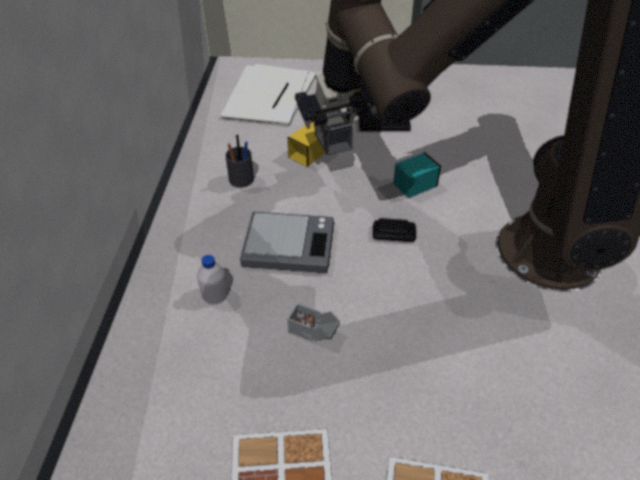

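View pics/w3.png

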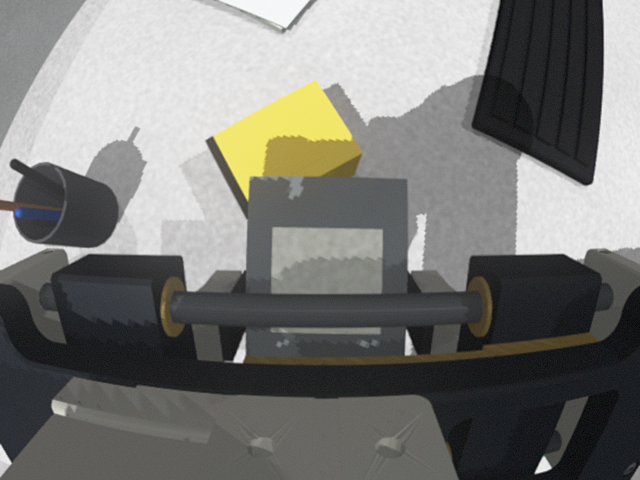

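Run:
```python
from mv import *
az=85; h=np.array([np.cos(np.radians(az)),np.sin(np.radians(az)),0])
Q=tool(az+180,71.6)
g=np.array([.634,.029,0])-.0357*h+[0,0,.095]
p=grasp(g,Q); rel(p+[0,0,.12],Q); rel(p,Q); print(Q.as_matrix().round(2))
```

```text
-0.0049 -0.1270 0.0513 0.2799 -1.5325 0.5123 | rows 10.9 tcp [ 0.618 -0.157  0.265]
-0.0424 -0.1292 0.1653 0.2799 -1.5325 0.5123 | rows 10.9 tcp [ 0.618 -0.157  0.145]
[[-0.03 -1.    0.08]
 [-0.31  0.09  0.95]
 [-0.95  0.   -0.32]]
```

>>> {"fn": "carry_out", "kwargs": {"moves": "0.05 0 0 -0.02 0.28 -1.53 0.51;0.05 0 0 -0.02 0.28 -1.53 0.51;0.05 0 -0.01 -0.02 0.28 -1.53 0.51;0.05 0 -0.02 -0.02 0.28 -1.53 0.51;0.05 0 -0.03 -0.01 0.28 -1.53 0.51;0.05 0 -0.05 0 0.28 -1.53 0.51;0.05 0 -0.07 0.01 0.28 -1.53 0.51;0.05 -0.005 -0.09 0.03 0.28 -1.53 0.51;0.05 -0.005 -0.11 0.05 0.28 -1.53 0.51;0.05 -0.005 -0.127 0.051 0.28 -1.53 0.51;0.05 -0.005 -0.127 0.051 0.28 -1.53 0.51;0.05 -0.005 -0.127 0.051 0.28 -1.53 0.51;0.05 -0.005 -0.127 0.051 0.28 -1.53 0.51"}}

```text
clock: 11.05
tool_pos: [0.6177, -0.1576, 0.2647]
orientation: [179.9, 71.3, -95.0]
force: [0.1, -0.1, -0.5]
opening: 0.0682
```

Run:
```python
from mv import *
st()
s=ctrl.snapshot('side'); save(s,'d4')
s=ctrl.snapshot('scene'); save(s,'s4')
```

```text
11.05 [-23.2  35.5   9.4 -65.  -97.3  30.7] [ 0.6177 -0.1576  0.2647] [179.93  71.29 -95.01] [ 0.1 -0.1 -0.5] 0.06817728495347572
```

View pics/s4.png

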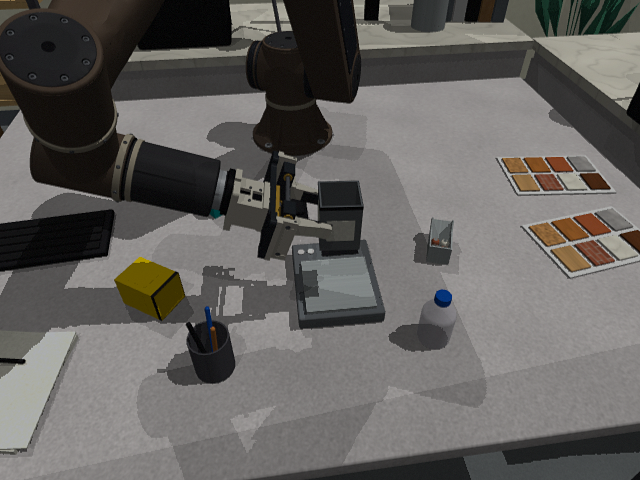

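View pics/d4.png

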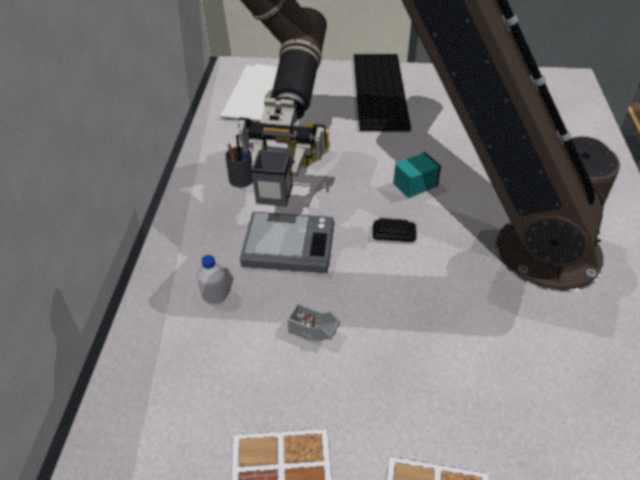

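Run:
```python
from h import *
a=ctrl.snapshot('scene'); b=ctrl.snapshot('side')
def box(s,im,c,z0,yaw,sc,o):
    r=np.radians(yaw); u=np.array([np.cos(r),np.sin(r)]); v=np.array([-u[1],u[0]])
    for k in range(4):
        A=[(1,1),(1,-1),(-1,-1),(-1,1)]; f=lambda i,z:tuple(((proj(s,[*(np.array(c)+.034*(A[i%4][0]*u+A[i%4][1]*v)),z])-o)*sc).round().astype(int).tolist())
        for p,q in ((f(k,z0),f(k+1,z0)),(f(k,z0+.095),f(k+1,z0+.095)),(f(k,z0),f(k,z0+.095))): cv2.line(im,p,q,(255,0,0),1)
out=[]
for s,o in((a,(280,160)),(b,(225,130))):
    im=cv2.resize(s['image'][o[1]:o[1]+110,o[0]:o[0]+110],(390,390),interpolation=cv2.INTER_CUBIC)
    im2=im.copy(); box(s,im2,(.634,.029),.16,85,390/110,np.array(o)); out.append(im2)
cv2.imwrite('pics/o4.png',np.hstack(out)[:,:,::-1])
```

```text
(no output)
```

View pics/o4.png

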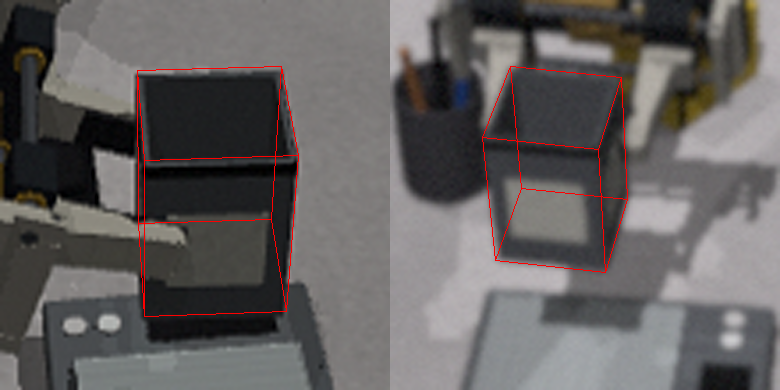

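>>> {"fn": "carry_out", "kwargs": {"moves": "0.05 0.035 0 0.012 0 0 0;0.05 0.07 0 0.023 0 0 0;0.05 0.095 0 0.0315 0 0 0;0.05 0.107 0 0.0355 0 0 0;0.05 0.11 0 0.0367 0 0 0;0.05 0.1115 0 0.0372 0 0 0;0.05 0.113 0 0.0377 0 0 0;0.05 0.114 0 0.038 0 0 0;0.05 0.115 0 0.0383 0 0 0;0.05 0.115 0 0.0383 0 0 0"}}

```text
clock: 12.25
tool_pos: [0.6192, -0.1574, 0.1464]
orientation: [-179.1, 71.5, -94.1]
force: [0.1, -2.7, 4.3]
opening: 0.0676
```

Run:
```python
from mv import *
st()
s=ctrl.snapshot('scene'); save(s,'s5')
```

```text
12.25 [-23.   44.7   7.8 -64.4 -92.6  40.7] [ 0.6192 -0.1574  0.1464] [-179.14   71.46  -94.06] [ 0.1 -2.7  4.3] 0.0675811440734277
```

View pics/s5.png

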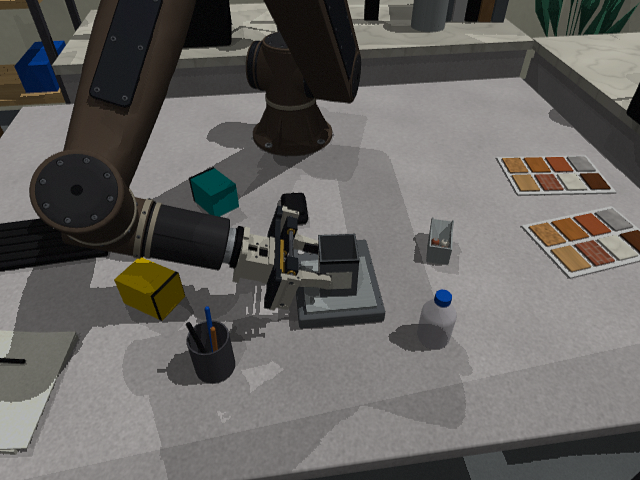

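>>> {"fn": "carry_out", "kwargs": {"moves": "0.0876 0 0 0 0 0 0;0.0876 0 0 0 0 0 0;0.0876 0 0 0 0 0 0;0.0876 0 0 0 0 0 0;0.0876 0 0 -0.02 0 0 0;0.0876 0 0 -0.05 0 0 0;0.0876 0 0 -0.08 0 0 0;0.0876 -0.03 0 -0.09 0 0 0;0.0876 -0.07 0 -0.1 0 0 0;0.0876 -0.12 0 -0.11 0 0 0;0.0876 -0.16 0 -0.12 0 0 0;0.0876 -0.16 0 -0.12 0 0 0"}}

```text
clock: 13.5
tool_pos: [0.6136, -0.2205, 0.343]
orientation: [-177.5, 71.1, -92.5]
force: [-0.1, -0.3, -0.5]
opening: 0.0877
```

Run:
```python
from mv import *
st()
a=ctrl.snapshot('scene'); b=ctrl.snapshot('side'); save(a,'s6'); save(b,'d6')
for n,s in (('a',a),('b',b)):
  print([(np.round(x['at']),round(x['confidence'],2),onplane(s,x['at'][::-1],.135).round(3)) for x in ctrl.mark_of(s,'jar_mouth')])
np.savez('cams2.npz',**{n+k:s[k] for n,s in(('a',a),('b',b)) for k in('K','R','t','image')})
im=np.hstack([cv2.resize(a['image'][220:330,290:400],(390,390),interpolation=cv2.INTER_CUBIC),cv2.resize(b['image'][160:280,235:355],(390,390),interpolation=cv2.INTER_CUBIC)])
cv2.imwrite('pics/o6.png',im[:,:,::-1])
```

```text
13.5 [ -27.9   32.6   16.   -64.6 -105.    24.7] [ 0.6136 -0.2205  0.343 ] [-177.46   71.14  -92.45] [-0.1 -0.3 -0.5] 0.08767310207486612
[(array([298., 173.]), 0.78, array([ 0.718, -0.253,  0.135])), (array([247., 342.]), 0.58, array([0.639, 0.033, 0.135])), (array([182., 208.]), 0.52, array([ 0.405, -0.21 ,  0.135])), (array([212., 293.]), 0.37, array([ 0.528, -0.044,  0.135]))]
[(array([169., 432.]), 0.94, array([ 0.28 , -0.116,  0.135])), (array([201., 274.]), 0.76, array([0.636, 0.023, 0.135])), (array([151., 299.]), 0.56, array([ 0.599, -0.163,  0.135])), (array([326., 337.]), 0.49, array([0.475, 0.351, 0.135]))]
```

View pics/o6.png

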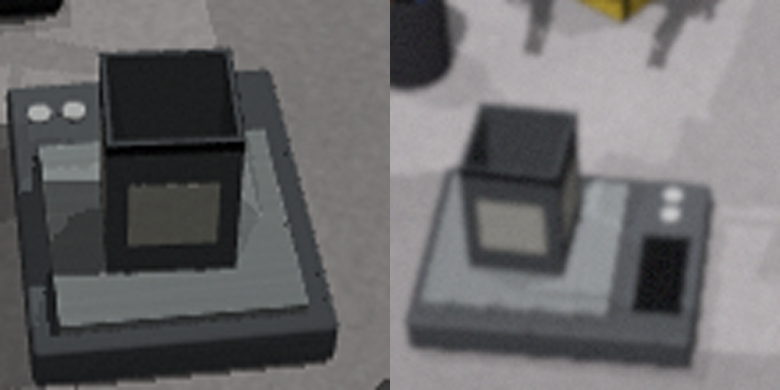

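View pics/s6.png

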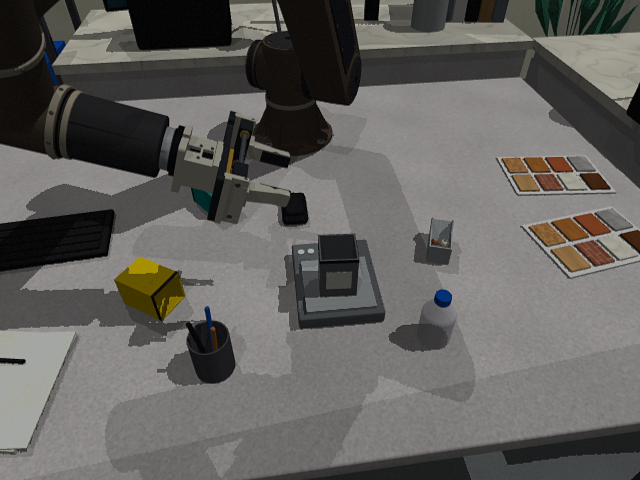

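```bash
cat > fk.py <<'E'
import numpy as np
from scipy.spatial.transform import Rotation as R
from scipy.optimize import least_squares
T=R.from_matrix(np.array([[0,-1,0],[0,0,-1],[1,0,0.]]).T) # columns tool x,y,z = -ey,-ez,ex
def fk(j,par,s4=1):
    L1,L2,h,d6,lat=par; j=np.radians(j)
    B=R.from_euler('z',j[0]); F=B*R.from_euler('y',j[1]-j[2])
    W=F*R.from_euler('x',s4*j[3])*R.from_euler('y',-j[4])
    p=B.apply([L1*np.sin(j[1]),-lat,h+L1*np.cos(j[1])])+F.apply([L2,0,0])+W.apply([d6,0,0])
    Q=W*R.from_euler('x',-j[5])*T
    return p,Q
data=[([81.652,20.546,.682,0,-70.136,-16.507],[.284,.612,.405],[180,0,-24.86]),
([46.6,11.7,-17.8,0,-60.5,-91.8],[.5005,.2496,.3598],[180,0,-135.2]),
([3.7,.1,-43.4,23.9,-41.6,-173.6],[.4297,-.2022,.3467],[179.67,17.25,117.34]),
([8.4,-.1,-47.9,28.3,-41.1,-12.3],[.4229,-.1715,.3288],[-178.38,-18.69,-72.82]),
([-.5,10.9,-58.2,52.2,-21.5,-23.3],[.4435,-.179,.2207],[179.01,-18.29,-64.51]),
([3.3,8.6,-39.1,27.9,-39.3,.7],[.5023,-.2,.3215],[179.28,-18.38,-64.53]),
([-23.2,35.5,9.4,-65,-97.3,30.7],[.6177,-.1576,.2647],[179.93,71.29,-95.01]),
([-23,44.7,7.8,-64.4,-92.6,40.7],[.6192,-.1574,.1464],[-179.14,71.46,-94.06]),
([-27.9,32.6,16,-64.6,-105,24.7],[.6136,-.2205,.343],[-177.46,71.14,-92.45])]
def cost(par,s4):
    o=[]
    for j,p,e in data:
        a,Q=fk(j,par,s4); o+=list(a-p); o+=list(.2*(Q.inv()*R.from_euler('xyz',e,degrees=True)).as_rotvec())
    return np.array(o)
lo=np.array([-176.03,-82.01,-58.28,-173.87,-174.79,-173.66]);hi=np.array([176.03,121.73,71.71,95.51,-.11,173.66])
E
python3 - <<'E'
from fk import *
for s4 in(1,-1):
    r=least_squares(cost,[.61,.46,.2,.2,.19],args=(s4,)); print(s4,r.cost,r.x.round(4)); print(r.fun.reshape(-1,6).round(3))
E
```

```text
1 0.4827311589592655 [ 0.1622  0.5784  0.3148 -0.2378  0.1466]
[[-0.052 -0.039  0.103 -0.     0.     0.   ]
 [-0.026  0.039  0.067 -0.     0.    -0.   ]
 [-0.027  0.017 -0.041  0.012 -0.11  -0.125]
 [-0.025  0.007 -0.055  0.028  0.127 -0.149]
 [-0.237 -0.038 -0.061  0.053  0.123 -0.339]
 [-0.102  0.006 -0.048 -0.001  0.123 -0.151]
 [ 0.038 -0.05   0.004  0.23  -0.387 -0.057]
 [ 0.003 -0.033  0.012  0.293 -0.341 -0.02 ]
 [ 0.059 -0.067  0.02   0.182 -0.396 -0.117]]
-1 0.0720394469303768 [0.6465 0.4254 0.1227 0.2167 0.143 ]
[[-0.051 -0.012 -0.038 -0.     0.     0.   ]
 [-0.052  0.016 -0.03  -0.     0.    -0.   ]
 [-0.081  0.023 -0.077  0.    -0.     0.   ]
 [-0.094  0.007 -0.08  -0.     0.    -0.   ]
 [-0.145 -0.029 -0.066 -0.    -0.    -0.   ]
 [-0.085  0.016 -0.08   0.     0.    -0.   ]
 [ 0.039 -0.068  0.128  0.     0.    -0.   ]
 [ 0.074 -0.08   0.111  0.    -0.    -0.   ]
 [ 0.006 -0.055  0.133  0.    -0.     0.   ]]
```

```bash
cat >> fk.py <<'E'
def feats(j):
    j=np.radians(j); B=R.from_euler('z',j[0]); U=B*R.from_euler('y',j[1]); F=B*R.from_euler('y',j[1]-j[2]); G=F*R.from_euler('x',-j[3]); W=G*R.from_euler('y',-j[4])
    z=[[0],[0],[1]]
    M=np.hstack([np.array(z),B.as_matrix()[:,:2],U.as_matrix()[:,[0,2]],F.as_matrix()[:,[0,2]],G.as_matrix()[:,[1,2]],W.as_matrix()[:,[0,2]]])
    return M,W*R.from_euler('x',-j[5])*T
A=np.vstack([feats(j)[0] for j,_,_ in data]); y=np.concatenate([p for _,p,_ in data])
lam=1e-3
N=A.shape[1]
C=np.linalg.lstsq(np.vstack([A,lam*np.eye(N)]),np.r_[y,np.zeros(N)],rcond=None)[0]
def FK(j):
    M,Q=feats(j); return M@C,Q
def IK(p,Q,seed,n=20):
    rng=np.random.default_rng(0); best=None
    for k in range(n):
        x0=np.clip(np.array(seed)+(rng.normal(0,25,6) if k else 0),lo+.5,hi-.5)
        def f(j):
            a,q=FK(j); return np.r_[a-p,.2*(q.inv()*Q).as_rotvec()]
        r=least_squares(f,x0,bounds=(lo,hi),x_scale=50.)
        if best is None or r.cost<best.cost-1e-9: best=r
        if best.cost<1e-7: break
    return best.x,np.linalg.norm(best.fun)
E
python3 -c "
from fk import *
print('base z,x,y|U x,z|F x,z|G y,z|W x,z',C.round(4)); print((A@C-y).reshape(-1,3).round(4))"
```

```text
base z,x,y|U x,z|F x,z|G y,z|W x,z [ 1.973e-01 -5.000e-04 -1.100e-03 -9.000e-04  6.014e-01  4.623e-01
  1.700e-03 -1.911e-01 -8.000e-04  1.996e-01  2.000e-03]
[[ 0.0001  0.0001 -0.0001]
 [ 0.0001  0.0001  0.0001]
 [-0.      0.0003  0.0001]
 [-0.0001  0.0002 -0.0002]
 [ 0.0001 -0.0001 -0.    ]
 [-0.0002 -0.0002  0.    ]
 [-0.0001  0.0001  0.0001]
 [-0.     -0.0001 -0.    ]
 [ 0.0001  0.     -0.    ]]
```

```bash
cat > plan.py <<'E'
from fk import *
JAR=np.array([.635,.029]); CUP=np.array([.544,.263,0]); UAZ=162
GX,GZ=-.003,.030
def cuprot(az,tilt): # cup frame in world: tilt about cup +y takes x down
    return R.from_euler('z',az,degrees=True)*R.from_euler('y',tilt,degrees=True)
def toolincup(th,flip):
    t=np.radians(th); z=np.array([np.sin(t),0,-np.cos(t)]); x=np.array([np.cos(t),0,np.sin(t)])
    if flip: x=-x
    return R.from_matrix(np.c_[x,np.cross(z,x),z])
def pose(origin,az,tilt,th,flip):
    C_=cuprot(az,tilt); Q=C_*toolincup(th,flip); g=np.asarray(origin)+C_.apply([GX,0,GZ]); return g-.159*Q.as_matrix()[:,2],Q
def lipped(az,tilt,liph,back):
    C_=cuprot(az,tilt); u=np.array([np.cos(np.radians(az)),np.sin(np.radians(az)),0])
    lip=np.r_[JAR,liph]-back*u; return lip-C_.apply([.0666,0,.04])
def wristz(j):
    j=np.radians(j); B=R.from_euler('z',j[0]); F=B*R.from_euler('y',j[1]-j[2]); G=F*R.from_euler('x',-j[3])
    a=B.apply([.6014*np.sin(j[1]),0,.1973+.6014*np.cos(j[1])])+F.apply([.4623,0,0]); return a[2],(a+G.apply([0,-.191,0]))[2]
E
python3 - <<'E'
from plan import *
for flip in (0,1):
  for th in (0,20,35):
    p,Q=pose(CUP,UAZ,0,th,flip)
    j,e=IK(p,Q,[30,30,0,0,-60,(60 if flip else -120)])
    print('GR',flip,th,j.round(0),round(e,4),np.round(wristz(j),2))
    if e>.003: continue
    for az in (-60,-90,-120,162,200,230,130):
      s=j.copy(); out=[]
      for t in (0,35,60,80):
        p,Q=pose(lipped(az,t,.16+.02*(t<50),.012),az,t,th,flip)
        s2,e2=IK(p,Q,s,8); out.append((round(e2,3),s2.round(0).astype(int).tolist(),round(min(wristz(s2)),2)))
        s=s2
      if max(o[0] for o in out)<.004: print('   az',az,out)
E
```

```text
GR 0 0 [  44.   27.  -22.   -0.  -41. -152.] 0.0 [0.39 0.39]
   az -60 [(np.float64(0.0), [28, 17, -15, 0, -58, 2], np.float64(0.53)), (np.float64(0.0), [7, 27, 10, -32, -89, 29], np.float64(0.5)), (np.float64(0.0), [-5, 39, 22, -49, -109, 34], np.float64(0.39)), (np.float64(0.0), [-11, 48, 29, -63, -124, 31], np.float64(0.29))]
   az -90 [(np.float64(0.0), [27, 21, -9, 0, -60, -27], np.float64(0.53)), (np.float64(0.0), [5, 21, 3, -37, -73, 7], np.float64(0.5)), (np.float64(0.0), [-11, 30, 8, -58, -88, 25], np.float64(0.39)), (np.float64(0.0), [-20, 38, 10, -72, -102, 32], np.float64(0.29))]
   az -120 [(np.float64(0.0), [25, 24, -4, 0, -62, -55], np.float64(0.53)), (np.float64(0.0), [7, 16, -6, -36, -51, -19], np.float64(0.5)), (np.float64(0.0), [-13, 20, -7, -68, -63, 17], np.float64(0.39)), (np.float64(0.0), [-26, 29, -10, -85, -80, 37], np.float64(0.29))]
   az 200 [(np.float64(0.0), [20, 27, 0, 0, -64, -90], np.float64(0.53)), (np.float64(0.0), [20, 11, -28, 1, -17, -91], np.float64(0.5)), (np.float64(0.0), [-5, 9, -21, -84, -22, 7], np.float64(0.39)), (np.float64(0.0), [-29, 20
[... 3684 characters left out ...]
0, -68, 90], np.float64(0.57)), (np.float64(0.0), [20, 11, -21, 0, -32, 90], np.float64(0.54)), (np.float64(0.0), [20, 5, -40, 3, 0, 86], np.float64(0.47))]
   az 230 [(np.float64(0.0), [30, 42, 15, 12, -96, 108], np.float64(0.43)), (np.float64(0.0), [23, 23, 0, 0, -67, 117], np.float64(0.57)), (np.float64(0.0), [14, 14, -9, -20, -48, 137], np.float64(0.54)), (np.float64(0.0), [-1, 12, -10, -49, -47, 169], np.float64(0.48))]
   az 130 [(np.float64(0.0), [-1, 41, 27, -26, -100, 42], np.float64(0.46)), (np.float64(0.0), [14, 23, -1, 0, -67, 26], np.float64(0.57)), (np.float64(0.0), [26, 14, -29, 35, -45, -11], np.float64(0.46)), (np.float64(0.0), [29, 13, -46, 70, -47, -47], np.float64(0.39))]
```

Run:
```python
from fit import *
d=np.load('cams2.npz'); a={k:d['a'+k] for k in 'KRt'}; b={k:d['b'+k] for k in 'KRt'}
w=.034
f=lambda x,y:(290+x*.282,220+y*.282)
g=lambda x,y:(235+(x-390)*120/390,160+y*120/390)
r=fit([(a,(-w,-w,.135),f(100,57)),(a,(-w,w,.135),f(232,48)),(a,(w,w,.135),f(242,141)),(a,(w,-w,.135),f(105,143)),
(b,(w,-w,.135),g(480,104)),(b,(-w,-w,.135),g(577,112)),(b,(-w,w,.135),g(563,182)),(b,(w,w,.135),g(463,170))],[.635,.03,0]); print(r[0],r[1].round(1))
from mv import *
from plan import *
rel([.52,.0,.42],R.from_euler('xyz',[180,0,-115],degrees=True))
p1,Q1=np.array([.52,.0,.42]),R.from_euler('xyz',[180,0,-115],degrees=True)
from scipy.spatial.transform import Slerp
def path(pA,QA,pB,QB,s,n=8):
    sl=Slerp([0,1],R.concatenate([QA,QB]))
    for k in np.linspace(0,1,n):
        s,e=IK(pA+(pB-pA)*k,sl(k),s,1); print(s.round(0),round(e,4))
    return s
s=path(P0,Q0,p1,Q1,o['joint_pos'])
p2,Q2=pose(CUP+[0,0,.11],UAZ,0,30,0); print()
path(p1,Q1,p2,Q2,s); rel(p2,Q2,p1,Q1)
```

```text
[ 0.63460487  0.02766021 -0.08635145] [ 0.  -2.5 -0.3 -1.2  0.9 -1.4  0.4 -0.5 -0.  -1.  -0.4 -0.3 -2.2 -1.3
 -2.  -1. ]
-0.1486 0.1109 0.1730 0.2177 1.2340 0.3049 | rows 8.6 tcp [0.52 0.   0.42]
[ -28.   33.   16.  -65. -105.   25.] 0.0
[-23.  28.  11. -58. -96.  21.] 0.0
[-18.  22.   6. -50. -87.  15.] 0.0
[-11.  17.   1. -42. -79.   7.] 0.0
[ -3.  13.  -4. -32. -72.  -4.] 0.0
[  5.   9.  -9. -21. -67. -18.] 0.0
[ 14.   7. -14. -10. -65. -32.] 0.0
[ 22.   5. -17.   0. -67. -47.] 0.0

[ 22.   5. -17.   0. -67. -47.] 0.0
[ 24.   9. -15.  -1. -70. -61.] 0.0
[ 26.  13. -12.  -2. -73. -74.] 0.0
[ 28.  18.  -8.  -5. -77. -86.] 0.0
[ 29.  22.  -4.  -9. -80. -98.] 0.0
[  29.   26.    0.  -13.  -83. -109.] 0.0
[  30.   30.    5.  -17.  -86. -121.] 0.0
[  30.   33.    9.  -22.  -88. -133.] 0.0
-0.2586 0.0075 0.1423 -0.3786 0.4279 1.4129 | rows 10.2 tcp [0.622 0.238 0.278]
```

>>> {"fn": "carry_out", "kwargs": {"moves": "0.0876 -0.149 0.111 0.173 0.218 1.234 0.305;0.0876 -0.149 0.111 0.173 0.218 1.234 0.305;0.0876 -0.149 0.111 0.173 0.218 1.234 0.305;0.0876 -0.149 0.111 0.173 0.218 1.234 0.305;0.0876 -0.149 0.111 0.173 0.218 1.234 0.305;0.0876 -0.149 0.111 0.173 0.218 1.234 0.305;0.0876 -0.149 0.111 0.173 0.218 1.234 0.305;0.0876 -0.149 0.111 0.173 0.218 1.234 0.305;0.0876 -0.149 0.111 0.173 0.218 1.234 0.305;0.0876 -0.149 0.111 0.173 0.218 1.234 0.305;0.0876 -0.149 0.111 0.173 0.218 1.234 0.305"}}

```text
clock: 14.8
tool_pos: [0.5202, 0.0009, 0.4195]
orientation: [179.9, 0.1, -114.9]
force: [-0.3, -1.0, -1.0]
opening: 0.0879
```

Run:
```python
from mv import *
from plan import *
st()
p2,Q2=pose(CUP+[0,0,.11],UAZ,0,30,0); rel(p2,Q2)
```

```text
14.8 [ 21.7   5.3 -17.3  -0.1 -67.4 -46.6] [0.5202 0.0009 0.4195] [ 1.7993e+02  6.0000e-02 -1.1490e+02] [-0.3 -1.  -1. ] 0.08785134048602374
-0.2576 0.0067 0.1421 -0.3774 0.4276 1.4150 | rows 10.2 tcp [0.622 0.238 0.278]
```

>>> {"fn": "carry_out", "kwargs": {"moves": "0.0876 -0.258 0.007 0.142 -0.377 0.428 1.415;0.0876 -0.258 0.007 0.142 -0.377 0.428 1.415;0.0876 -0.258 0.007 0.142 -0.377 0.428 1.415;0.0876 -0.258 0.007 0.142 -0.377 0.428 1.415;0.0876 -0.258 0.007 0.142 -0.377 0.428 1.415;0.0876 -0.258 0.007 0.142 -0.377 0.428 1.415;0.0876 -0.258 0.007 0.142 -0.377 0.428 1.415;0.0876 -0.258 0.007 0.142 -0.377 0.428 1.415;0.0876 -0.258 0.007 0.142 -0.377 0.428 1.415;0.0876 -0.258 0.007 0.142 -0.377 0.428 1.415;0.0876 -0.258 0.007 0.142 -0.377 0.428 1.415;0.0876 -0.258 0.007 0.142 -0.377 0.428 1.415;0.0876 -0.258 0.007 0.142 -0.377 0.428 1.415"}}

```text
clock: 16.1
tool_pos: [0.6233, 0.2367, 0.2789]
orientation: [180.0, -29.8, 162.1]
force: [-0.4, 0.2, 0.5]
opening: 0.0878
```

Run:
```python
from mv import *
from plan import *
st()
w=ctrl.snapshot('wrist'); save(w,'w7')
C_=cuprot(UAZ,0)
for l in [(-.03,.023,.046),(-.03,-.023,.046),(.024,.023,.046),(.024,-.023,.046),(.0666,.023,.04),(.0666,-.023,.04)]:
    print(l,projf(w,CUP+C_.apply(l)).round(0))
c=w['image'][100:340,200:520]; cv2.imwrite('pics/w7c.png',cv2.resize(c,(800,600),interpolation=cv2.INTER_CUBIC)[:,:,::-1])
```

```text
16.1 [  29.8   33.1    9.5  -21.6  -87.6 -132.8] [0.6233 0.2367 0.2789] [179.98 -29.81 162.05] [-0.4  0.2  0.5] 0.08780489518048451
(-0.03, 0.023, 0.046) [292. 356.]
(-0.03, -0.023, 0.046) [362. 356.]
(0.024, 0.023, 0.046) [293. 276.]
(0.024, -0.023, 0.046) [361. 276.]
(0.0666, 0.023, 0.04) [295. 219.]
(0.0666, -0.023, 0.04) [358. 219.]
```

View pics/w7.png

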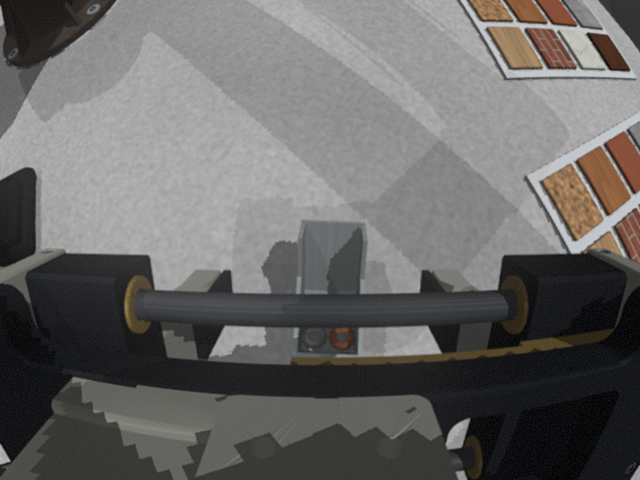

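View pics/w7c.png

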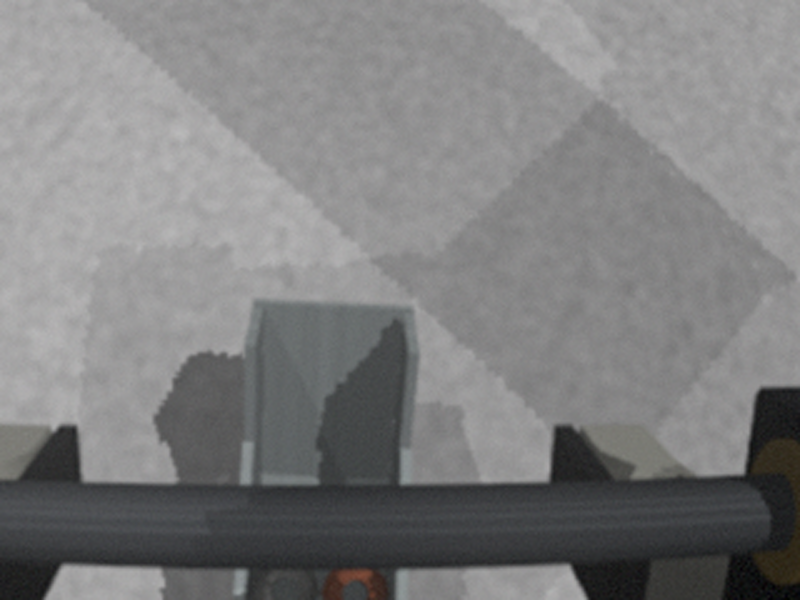

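Run:
```python
from mv import *
import fit as F
w=ctrl.snapshot('wrist')
c=w['image'][300:380,270:390]; cv2.imwrite('pics/w7d.png',cv2.resize(c,(780,520),interpolation=cv2.INTER_CUBIC)[:,:,::-1])
F.proj=projf
r=F.fit([(w,(.0666,.023,.04),(302,220)),(w,(.0666,-.023,.04),(365.2,222.8)),(w,(-.03,.023,.046),(294,353)),(w,(-.03,-.023,.046),(360,354))],[.544,.263,2.82])
print(r[0].round(4),np.degrees(r[0][2]),r[1].round(1))
```

```text
[0.544  0.2649 2.7756] 159.02878756225542 [-0.2 -2.9  0.3 -2.6 -2.   0.9  1.7  3.4]
```

View pics/w7d.png

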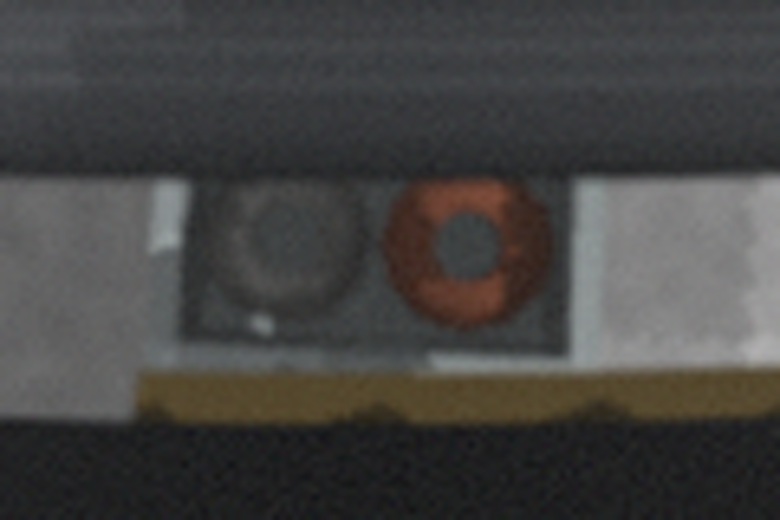

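Run:
```python
from mv import *
import fit as F
w=ctrl.snapshot('wrist')
F.proj=projf
r=F.fit([(w,(.0666,.023,.04),(302,220)),(w,(.0666,-.023,.04),(365.2,222.8)),(w,(-.03,.023,.046),(292.5,355.6)),(w,(-.03,-.023,.046),(362.5,357))],[.544,.263,2.82])
print(r[0].round(4),np.degrees(r[0][2]),r[1].round(1))
import plan as pl
cup=np.array([*r[0][:2],0]); az=np.degrees(r[0][2])
for dz in(.11,.05,.02,0):
    rel(*pl.pose(cup+[0,0,dz],az,0,30,0))
    p,Q=pl.pose(cup+[0,0,dz],az,0,30,0); j,e=pl.IK(p,Q,o['joint_pos'],1); print(j.round(1),e)
```

```text
[0.5451 0.2649 2.7808] 159.32537741985766 [-0.3 -1.1  0.2 -1.   0.2  0.4 -0.1  2.1]
-0.0005 -0.0015 0.0013 -0.0239 0.0033 0.0408 | rows 0.3 tcp [0.622 0.236 0.278]
[  29.5   32.9    9.3  -22.6  -87.  -134.8] 9.041717337798065e-12
-0.0304 -0.0015 0.0534 -0.0239 0.0033 0.0408 | rows 1.2 tcp [0.622 0.236 0.218]
[  29.4   36.2    6.6  -22.8  -81.5 -132.4] 6.8430361260423915e-09
-0.0453 -0.0015 0.0794 -0.0239 0.0033 0.0408 | rows 1.8 tcp [0.622 0.236 0.188]
[  29.4   38.     5.6  -23.   -78.8 -131.3] 4.824566045472913e-14
-0.0552 -0.0015 0.0968 -0.0239 0.0033 0.0408 | rows 2.2 tcp [0.622 0.236 0.168]
[  29.4   39.3    5.   -23.2  -77.1 -130.5] 3.8321521433351315e-13
```

>>> {"fn": "carry_out", "kwargs": {"moves": "0.0876 0 -0.0015 0.001 -0.024 0.003 0.041;0.0876 -0.015 -0.0015 0.027 -0.024 0.003 0.041;0.0876 -0.03 -0.0015 0.053 -0.024 0.003 0.041;0.0876 -0.045 -0.0015 0.079 -0.024 0.003 0.041;0.0876 -0.052 -0.0015 0.091 -0.024 0.003 0.041;0.0876 -0.055 -0.0015 0.097 -0.024 0.003 0.041;0.0876 -0.055 -0.0015 0.097 -0.024 0.003 0.041;0.06 -0.055 -0.0015 0.097 -0.024 0.003 0.041;0.052 -0.055 -0.0015 0.097 -0.024 0.003 0.041;0.03 -0.055 -0.0015 0.097 -0.024 0.003 0.041;0.03 -0.055 -0.0015 0.097 -0.024 0.003 0.041;0.03 -0.055 -0.0015 0.097 -0.024 0.003 0.041;0.03 -0.055 -0.0015 0.097 -0.024 0.003 0.041;0.03 -0.055 -0.0015 0.097 -0.024 0.003 0.041"}}

```text
clock: 17.65
tool_pos: [0.622, 0.2357, 0.1677]
orientation: [-179.9, -30.0, 159.2]
force: [0.2, -1.5, 2.3]
opening: 0.0458
```

Run:
```python
from mv import *
st()
a=ctrl.snapshot('scene'); b=ctrl.snapshot('side')
im=np.hstack([cv2.resize(a['image'][170:290,380:500],(390,390),interpolation=cv2.INTER_CUBIC),cv2.resize(b['image'][260:370,260:370],(390,390),interpolation=cv2.INTER_CUBIC)])
cv2.imwrite('pics/o8.png',im[:,:,::-1])
```

```text
17.65 [  29.4   39.3    5.1  -23.2  -77.2 -130.7] [0.622  0.2357 0.1677] [-179.92  -30.01  159.16] [ 0.2 -1.5  2.3] 0.04584227866043285
```

View pics/o8.png

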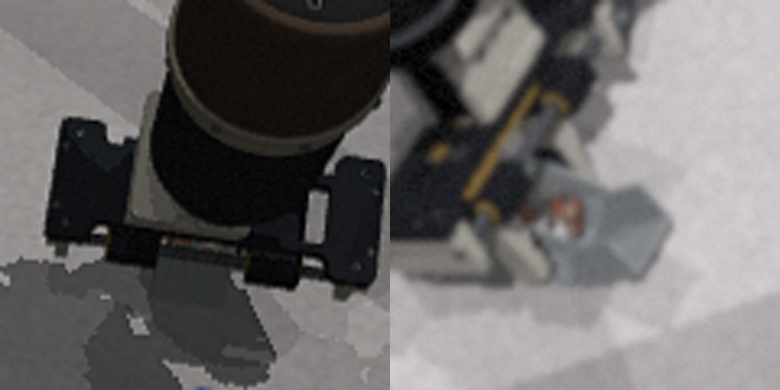

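```bash
cat > plan2.py <<'E'
from mv import *
import plan as pl
from scipy.spatial.transform import Slerp
pl.JAR[:]=[.6346,.0277]
AZ=240;TH=30
def path(pA,QA,pB,QB,s,n=6):
    sl=Slerp([0,1],R.concatenate([QA,QB])); m=0
    for k in np.linspace(0,1,n):
        s,e=pl.IK(pA+(pB-pA)*k,sl(k),s,1); m=max(m,e)
    print('   ',s.round(0),'err',round(m,4)); return s
E
python3 - <<'E'
from plan2 import *
p,Q,s=P0,Q0,o['joint_pos']
c0=np.array([.5451,.2649,0])
seq=[pl.pose(c0+[0,0,.17],159.2,0,TH,0)]
for t,h,b in((20,.22,.03),(40,.175,.014),(60,.155,.012),(80,.15,.010)):
    org=pl.lipped(AZ,t,h,b); print(t,org.round(3)); seq.append(pl.pose(org,AZ,t,TH,0))
for i,(pp,qq) in enumerate(seq):
    s=path(p,Q,pp,qq,s); rel(pp,qq,p,Q); p,Q=pp,qq
E
```

```text
20 [0.688 0.12  0.205]
40 [0.68  0.106 0.187]
60 [0.675 0.097 0.193]
80 [0.665 0.08  0.209]
    [  29.   30.   13.  -23.  -93. -137.] err 0.0
0.0849 -0.0002 -0.1473 -0.0011 -0.0002 -0.0006 | rows 3.4 tcp [0.622 0.236 0.338]
    [ 28.  27.   6.   5. -78. -60.] err 0.0
-0.0648 -0.0652 -0.0990 0.4844 -0.2890 -1.3310 | rows 9.6 tcp [0.698 0.137 0.391]
    [ 21.  19.  -4.  -7. -60. -47.] err 0.0
0.0752 0.0000 0.0359 0.0000 -0.3491 0.0000 | rows 2.3 tcp [0.658 0.068 0.369]
    [  9.  15.  -7. -29. -52. -24.] err 0.0
0.0727 0.0000 0.0082 -0.0000 -0.3491 -0.0000 | rows 2.3 tcp [0.623 0.007 0.348]
    [ -8.  16.  -7. -56. -59.   5.] err 0.0
0.0715 0.0000 -0.0078 0.0000 -0.3491 -0.0000 | rows 2.3 tcp [ 0.59  -0.05   0.319]
```

>>> {"fn": "carry_out", "kwargs": {"moves": "0.03 0.005 0 -0.009 0 0 0;0.03 0.015 0 -0.026 0 0 0;0.03 0.03 0 -0.052 0 0 0;0.03 0.046 0 -0.08 0 0 0;0.03 0.062 0 -0.107 0 0 0;0.03 0.076 0 -0.132 0 0 0;0.03 0.083 0 -0.144 0 0 0;0.03 0.085 0 -0.147 0 0 0"}}

```text
clock: 18.55
tool_pos: [0.6221, 0.236, 0.3403]
orientation: [179.9, -29.8, 159.3]
force: [0.5, 1.2, -3.0]
opening: 0.0456
```

Run:
```python
from plan2 import *
st()
rel(*pl.pose(pl.lipped(AZ,20,.22,.03),AZ,20,TH,0))
a=ctrl.snapshot('scene'); b=ctrl.snapshot('side'); save(a,'s9'); save(b,'d9')
```

```text
18.55 [  29.4   29.9   12.8  -22.6  -92.7 -137.3] [0.6221 0.236  0.3403] [179.87 -29.84 159.26] [ 0.5  1.2 -3. ] 0.045619359514064664
-0.0665 -0.0654 -0.0968 0.4841 -0.2854 -1.3310 | rows 9.6 tcp [0.698 0.137 0.391]
```

View pics/d9.png

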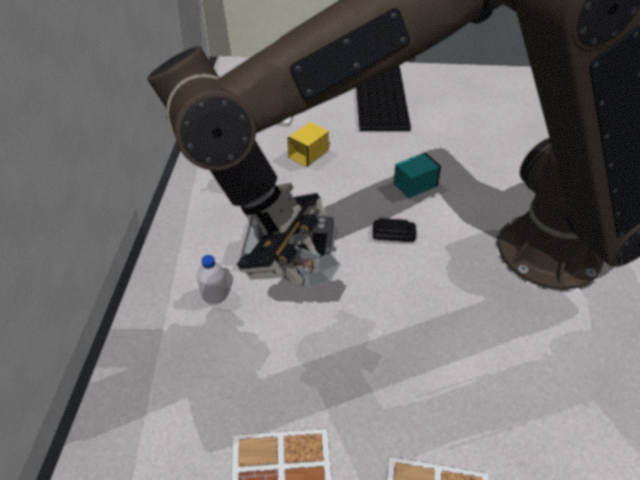

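>>> {"fn": "carry_out", "kwargs": {"moves": "0.03 -0.003 -0.003 -0.004 0.019 -0.011 -0.053;0.03 -0.008 -0.008 -0.012 0.058 -0.034 -0.16;0.03 -0.0145 -0.0145 -0.021 0.106 -0.063 -0.293;0.03 -0.021 -0.021 -0.031 0.155 -0.091 -0.426;0.03 -0.028 -0.0275 -0.041 0.203 -0.12 -0.559;0.03 -0.0345 -0.034 -0.05 0.252 -0.148 -0.692;0.03 -0.041 -0.0405 -0.06 0.3 -0.177 -0.825;0.03 -0.048 -0.047 -0.07 0.349 -0.205 -0.958;0.03 -0.0545 -0.0535 -0.08 0.397 -0.234 -1.091;0.03 -0.06 -0.0585 -0.087 0.436 -0.257 -1.198;0.03 -0.064 -0.0625 -0.093 0.465 -0.274 -1.278;0.03 -0.0665 -0.065 -0.097 0.484 -0.285 -1.331;0.03 -0.0665 -0.065 -0.097 0.484 -0.285 -1.331"}}

```text
clock: 19.95
tool_pos: [0.6979, 0.1371, 0.3862]
orientation: [179.7, -10.3, -119.9]
force: [-0.6, 0.4, -3.1]
opening: 0.046
```

Run:
```python
from plan2 import *
st()
Cq=Q0*pl.toolincup(TH,0).inv(); g=P0+.159*Q0.as_matrix()[:,2]; org=g-Cq.apply([pl.GX,0,pl.GZ]); lip=org+Cq.apply([.0666,0,.04])
print('lip est',lip.round(4),'org',org.round(4))
a=ctrl.snapshot('scene'); b=ctrl.snapshot('side'); save(a,'s10'); save(b,'d10')
for s in (a,b): print([(np.round(x['at']),round(x['confidence'],2)) for x in ctrl.mark_of(s,'cup_lip')], proj(s,lip)[::-1].round(0), 'center', proj(s,[*pl.JAR,.135])[::-1].round(0))
rel(*pl.pose(pl.lipped(AZ,40,.175,.014),AZ,40,TH,0))
```

```text
19.95 [ 28.2  26.9   5.6   5.3 -77.6 -59.7] [0.6979 0.1371 0.3862] [ 179.74  -10.34 -119.94] [-0.6  0.4 -3.1] 0.04599121484168079
lip est [0.6485 0.0531 0.2158] org [0.6866 0.1191 0.2005]
[(array([217., 358.]), 0.92)] [214. 356.] center [246. 338.]
[] [182. 264.] center [203. 274.]
0.0759 0.0001 0.0316 0.0046 -0.3550 0.0003 | rows 2.4 tcp [0.658 0.068 0.369]
```

View pics/s10.png

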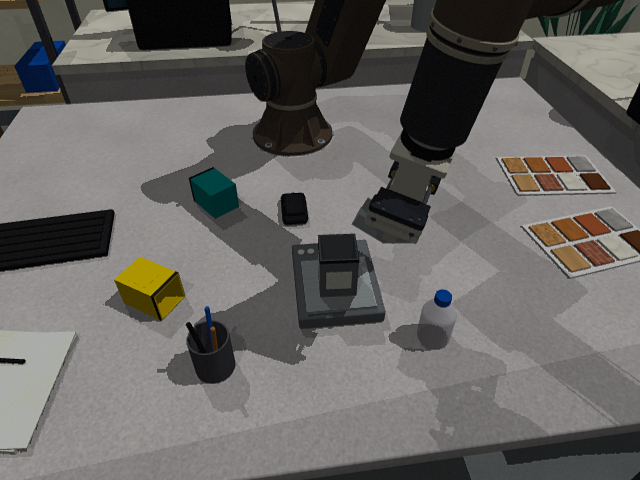

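View pics/d10.png

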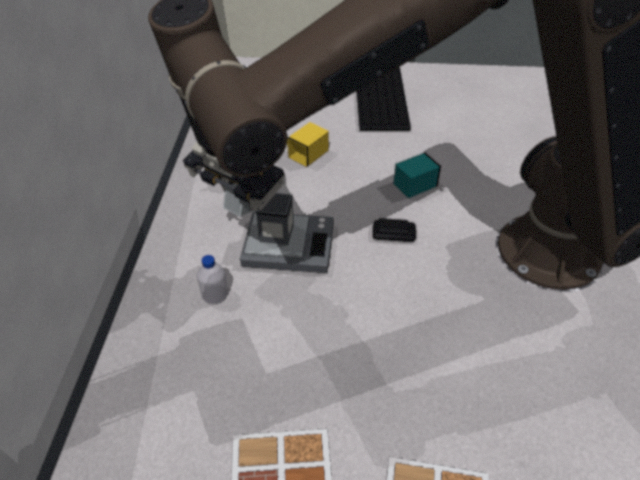

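>>> {"fn": "carry_out", "kwargs": {"moves": "0.03 0.01 0 0.004 0 -0.047 0;0.03 0.025 0 0.0105 0 -0.117 0;0.03 0.04 0 0.0165 0 -0.187 0;0.03 0.055 0 0.023 0 -0.257 0;0.03 0.068 0 0.028 0.003 -0.318 0;0.03 0.076 0 0.0316 0.0045 -0.355 0;0.03 0.076 0 0.0316 0.0045 -0.355 0"}}

```text
clock: 20.85
tool_pos: [0.6571, 0.0669, 0.3705]
orientation: [-180.0, 10.1, -120.1]
force: [-0.5, 0.9, -1.8]
opening: 0.0458
```

```bash
cat > lip.py <<'E'
from plan2 import *
st()
Cq=Q0*pl.toolincup(TH,0).inv(); g=P0+.159*Q0.as_matrix()[:,2]; org=g-Cq.apply([pl.GX,0,pl.GZ]); lip=org+Cq.apply([.0666,0,.04])
u=np.array([np.cos(np.radians(AZ)),np.sin(np.radians(AZ))])
print('lip est',lip.round(4),'org',org.round(4),'ahead of centre along u',(lip[:2]-pl.JAR)@u,'tilt',np.degrees(np.arccos(Cq.as_matrix()[2,2])))
E
python3 - <<'E'
from lip import *
a=ctrl.snapshot('wrist'); b=ctrl.snapshot('side'); save(a,'w11'); c=b['image'][130:250,200:360]
c2=ctrl.snapshot('scene')['image'][180:300,290:450]
cv2.imwrite('pics/o11.png',np.hstack([cv2.resize(x,(400,300),interpolation=cv2.INTER_CUBIC) for x in (c,c2)])[:,:,::-1])
for t,h,bk in((50,.162,.013),(60,.155,.012),(70,.152,.011),(80,.150,.010)): rel(*pl.pose(pl.lipped(AZ,t,h,bk),AZ,t,TH,0))
E
```

```text
20.85 [ 20.5  18.7  -3.9  -7.4 -59.7 -47.4] [0.6571 0.0669 0.3705] [-179.96   10.15 -120.12] [-0.5  0.9 -1.8] 0.04581776644628073
lip est [0.6413 0.0395 0.1767] org [0.6798 0.1058 0.1891] ahead of centre along u -0.01354344761494534 tilt 40.14508773264262
0.0358 -0.0002 0.0059 -0.0012 -0.1720 -0.0020 | rows 1.1 tcp [0.64  0.037 0.358]
0.0721 -0.0003 0.0099 -0.0014 -0.3465 -0.0019 | rows 2.3 tcp [0.623 0.007 0.348]
0.1077 -0.0003 0.0160 -0.0016 -0.5211 -0.0018 | rows 3.5 tcp [ 0.606 -0.023  0.336]
0.1420 -0.0004 0.0269 -0.0018 -0.6956 -0.0016 | rows 4.6 tcp [ 0.59  -0.05   0.319]
```

View pics/w11.png

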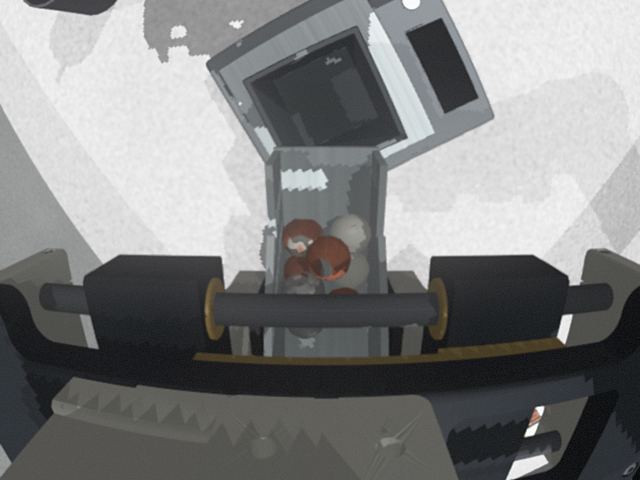

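View pics/o11.png

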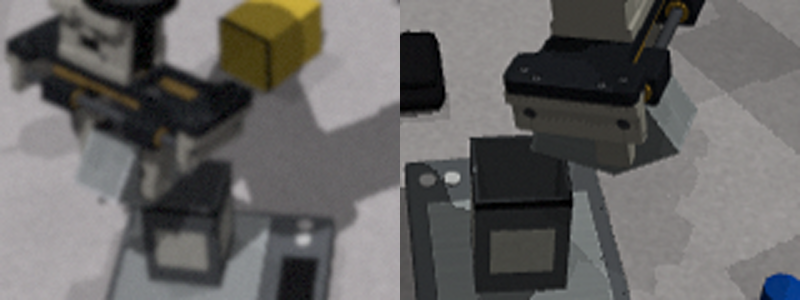

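>>> {"fn": "carry_out", "kwargs": {"moves": "0.03 0.009 0 0.0015 0 -0.043 0;0.03 0.018 0 0.003 0 -0.086 0;0.03 0.027 0 0.0045 0 -0.13 0;0.03 0.036 0 0.006 0 -0.172 0;0.03 0.043 0 0.007 0 -0.207 0;0.03 0.05 0 0.0075 0 -0.242 0;0.03 0.057 0 0.008 0 -0.277 0;0.03 0.057 0 0.008 0 -0.277 0;0.03 0.057 0 0.008 0 -0.277 0"}}

```text
clock: 21.9
tool_pos: [0.6309, 0.0208, 0.3525]
orientation: [-179.9, 25.9, -120.0]
force: [0.1, 0.1, -2.8]
opening: 0.046
```

Run:
```python
from lip import *
a=ctrl.snapshot('wrist'); save(a,'w12')
for t,h,bk in((60,.155,.012),(70,.152,.011),(80,.150,.010)): rel(*pl.pose(pl.lipped(AZ,t,h,bk),AZ,t,TH,0))
```

```text
21.9 [ 12.   15.6  -6.3 -24.1 -52.6 -29.8] [0.6309 0.0208 0.3525] [-179.91   25.9  -119.96] [ 0.1  0.1 -2.8] 0.04600483566478213
lip est [0.6422 0.0399 0.1574] org [0.6774 0.1009 0.1901] ahead of centre along u -0.01438572427071061 tilt 55.90298620429027
0.0166 0.0003 -0.0031 -0.0012 -0.0715 0.0006 | rows 0.5 tcp [0.623 0.007 0.348]
0.0525 0.0003 -0.0069 -0.0011 -0.2460 0.0007 | rows 1.6 tcp [ 0.606 -0.023  0.336]
0.0885 0.0003 -0.0058 -0.0011 -0.4206 0.0008 | rows 2.8 tcp [ 0.59  -0.05   0.319]
```

View pics/w12.png

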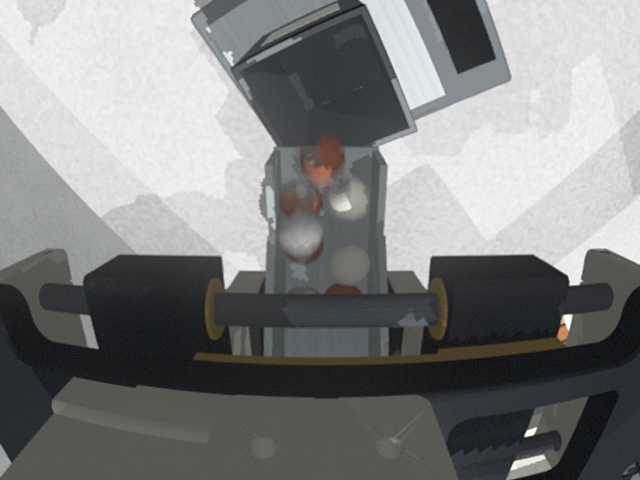

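Stones are sliding out one at a time over the lip (325,148) and into the jar. I'll hold the cup here and then tip it further.

>>> {"fn": "carry_out", "kwargs": {"moves": "0.03 0 0 0 0 0 0;0.03 0 0 0 0 0 0;0.03 0 0 0 0 0 0;0.03 0.004 0 -0.001 0 -0.018 0;0.03 0.008 0 -0.0015 0 -0.036 0;0.03 0.0165 0 -0.003 0 -0.072 0;0.03 0.0165 0 -0.003 0 -0.072 0;0.03 0.0165 0 -0.003 0 -0.072 0"}}

```text
clock: 22.75
tool_pos: [0.6225, 0.0059, 0.3483]
orientation: [-179.9, 30.1, -120.0]
force: [-0.2, 0.6, -1.1]
opening: 0.0457
```

Run:
```python
from lip import *
a=ctrl.snapshot('wrist'); save(a,'w13')
for t,h,bk in((70,.152,.011),(80,.150,.010)): rel(*pl.pose(pl.lipped(AZ,t,h,bk),AZ,t,TH,0))
```

```text
22.75 [  8.8  15.1  -6.5 -29.5 -52.3 -23.8] [0.6225 0.0059 0.3483] [-179.87   30.11 -120.02] [-0.2  0.6 -1.1] 0.04572791446567289
lip est [0.6411 0.0372 0.1554] org [0.675  0.096  0.1932] ahead of centre along u -0.011484776698195582 tilt 60.108288034094045
0.0349 0.0004 -0.0058 -0.0025 -0.1726 -0.0000 | rows 1.2 tcp [ 0.606 -0.023  0.336]
0.0709 0.0004 -0.0072 -0.0025 -0.3472 0.0002 | rows 2.3 tcp [ 0.59  -0.05   0.319]
```

View pics/w13.png

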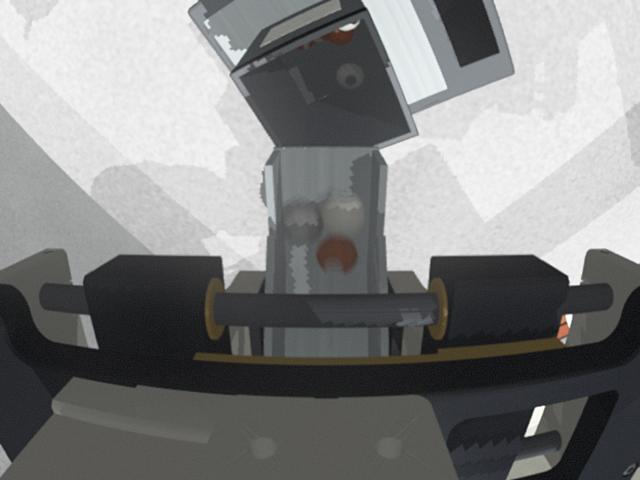

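Stones show in the jar around (345,50). About three remain on the spout at (325,225). I'll continue tipping to 72–80°.

>>> {"fn": "carry_out", "kwargs": {"moves": "0.03 0 0 0 0 0 0;0.03 0 0 0 0 0 0;0.03 0.009 0 -0.0015 0 -0.043 0;0.03 0.0175 0 -0.003 0 -0.086 0;0.03 0.026 0 -0.0045 0 -0.13 0;0.03 0.035 0 -0.006 0 -0.173 0;0.03 0.035 0 -0.006 0 -0.173 0;0.03 0.035 0 -0.006 0 -0.173 0;0.03 0.044 0 -0.0065 0 -0.216 0;0.03 0.053 0 -0.007 0 -0.26 0;0.03 0.062 0 -0.007 0 -0.303 0;0.03 0.071 0 -0.007 0 -0.347 0;0.03 0.071 0 -0.007 0 -0.347 0;0.03 0.071 0 -0.007 0 -0.347 0"}}

```text
clock: 24.2
tool_pos: [0.5904, -0.0497, 0.3186]
orientation: [-179.9, 49.9, -119.9]
force: [0.1, 0.4, -1.6]
opening: 0.0459
```

Run:
```python
from lip import *
a=ctrl.snapshot('wrist'); save(a,'w14')
a=ctrl.snapshot('scene'); save(a,'s14')
```

```text
24.2 [ -8.1  16.5  -6.7 -55.9 -58.9   5.4] [ 0.5904 -0.0497  0.3186] [-179.85   49.89 -119.91] [ 0.1  0.4 -1.6] 0.04592936601097728
lip est [0.6404 0.0364 0.1494] org [0.6659 0.0806 0.208 ] ahead of centre along u -0.01044351287826736 tilt 79.89438072994146
```

View pics/w14.png

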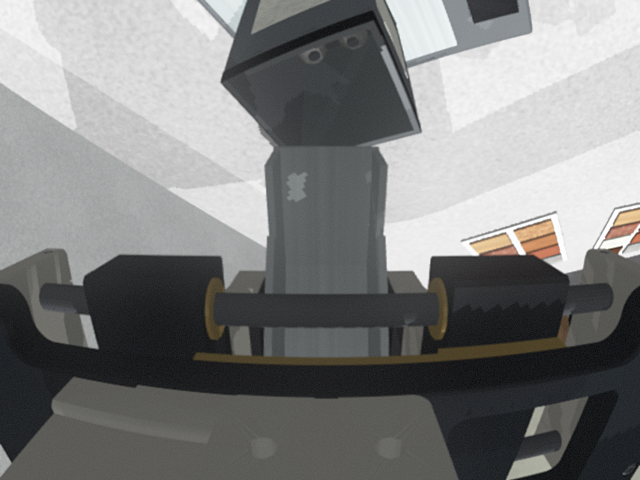

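View pics/s14.png

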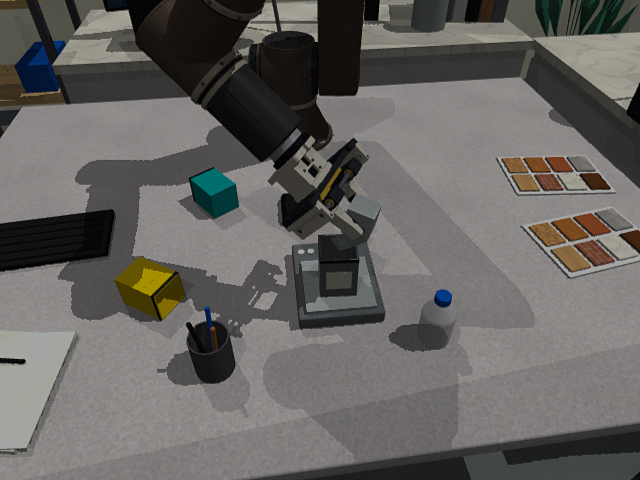

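Run:
```python
from lip import *
for t,h,bk in((70,.175,.013),(40,.21,.02),(15,.24,.04)):
    p,Q=pl.pose(pl.lipped(AZ,t,h,bk),AZ,t,TH,0); rel(p,Q)
```

```text
24.3 [ -8.1  16.4  -6.7 -56.  -58.9   5.5] [ 0.5904 -0.0491  0.319 ] [-179.78   49.94 -119.79] [ 0.3 -0.4 -1.1] 0.046027369661971025
lip est [0.6406 0.0371 0.1499] org [0.6659 0.0814 0.2084] ahead of centre along u -0.01110407693076905 tilt 79.93656682666513
-0.0514 0.0000 -0.0007 -0.0012 0.1734 0.0023 | rows 1.2 tcp [ 0.607 -0.021  0.359]
-0.1554 -0.0002 0.0532 -0.0018 0.6970 0.0019 | rows 4.6 tcp [0.661 0.073 0.404]
-0.2177 -0.0003 0.1299 -0.0022 1.1334 0.0016 | rows 7.6 tcp [0.71  0.158 0.402]
```

>>> {"fn": "carry_out", "kwargs": {"moves": "0.03 -0.02 0 0 0 0.06 0;0.03 -0.051 0 -0.0007 0 0.173 0;0.03 -0.077 0 0.012 0 0.3 0;0.03 -0.103 0 0.025 0 0.43 0;0.03 -0.129 0 0.039 0 0.56 0;0.03 -0.155 0 0.053 0 0.697 0;0.03 -0.176 0 0.079 0 0.84 0;0.03 -0.197 0 0.104 0 0.98 0;0.03 -0.218 0 0.13 0 1.133 0;0.03 -0.218 0 0.13 0 1.133 0"}}

```text
clock: 25.3
tool_pos: [0.7112, 0.1645, 0.3973]
orientation: [-180.0, -15.5, -119.7]
force: [-0.8, 0.0, -4.6]
opening: 0.0459
```

Run:
```python
from plan2 import *
st()
a=ctrl.snapshot('wrist'); save(a,'w15')
b=ctrl.snapshot('side'); c=ctrl.snapshot('scene')
cv2.imwrite('pics/o15.png',np.hstack([cv2.resize(x,(400,300),interpolation=cv2.INTER_CUBIC) for x in (b['image'][130:310,200:440],c['image'][190:340,250:450])])[:,:,::-1])
```

```text
25.3 [ 30.3  29.7  10.1   7.7 -83.9 -61.7] [0.7112 0.1645 0.3973] [-179.98  -15.47 -119.71] [-0.8  0.  -4.6] 0.04592305372417157
```

View pics/w15.png

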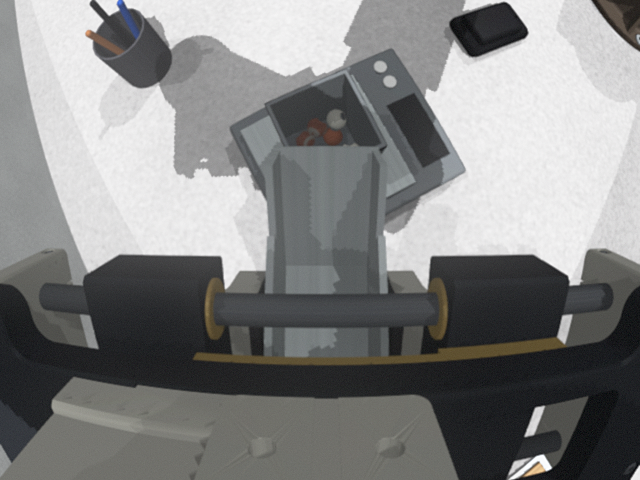

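View pics/o15.png

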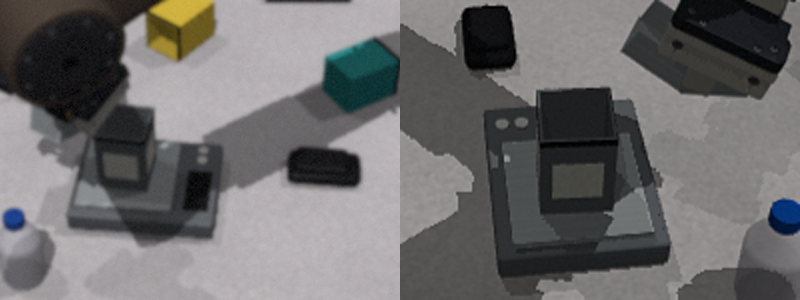

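Run:
```python
from plan2 import *
c0=np.array([.5451,.2649,0])
p,Q=pl.pose(c0+[0,0,.13],159.2,0,TH,0); rel(p,Q); path(P0,Q0,p,Q,o['joint_pos'])
```

```text
-0.0480 0.1140 0.0943 -0.5418 0.2199 1.3075 | rows 9.6 tcp [0.622 0.236 0.298]
    [  29.   32.   10.  -23.  -89. -136.] err 0.0
```

>>> {"fn": "carry_out", "kwargs": {"moves": "0.03 -0.004 0.009 0.007 -0.043 0.018 0.105;0.03 -0.009 0.021 0.017 -0.098 0.04 0.235;0.03 -0.0135 0.032 0.026 -0.152 0.062 0.366;0.03 -0.018 0.043 0.036 -0.206 0.084 0.497;0.03 -0.023 0.055 0.045 -0.26 0.106 0.628;0.03 -0.028 0.066 0.055 -0.314 0.128 0.758;0.03 -0.0325 0.0775 0.064 -0.368 0.15 0.889;0.03 -0.037 0.089 0.0735 -0.423 0.172 1.02;0.03 -0.042 0.1 0.083 -0.477 0.194 1.151;0.03 -0.048 0.114 0.094 -0.542 0.22 1.3075;0.03 -0.048 0.114 0.094 -0.542 0.22 1.3075;0.03 -0.048 0.114 0.094 -0.542 0.22 1.3075"}}

```text
clock: 26.65
tool_pos: [0.6226, 0.2331, 0.3006]
orientation: [179.9, -29.9, 159.2]
force: [0.3, -0.3, -1.2]
opening: 0.0458
```

Run:
```python
from plan2 import *
st()
c0=np.array([.5451,.2649,0])
for dz in (.03,.003,-.001): rel(*pl.pose(c0+[0,0,dz],159.2,0,TH,0))
s=ctrl.snapshot('side'); cv2.imwrite('pics/o16.png',cv2.resize(s['image'][180:360,200:440],(800,600),interpolation=cv2.INTER_CUBIC)[:,:,::-1])
```

```text
26.65 [  29.2   31.6   10.3  -22.5  -88.9 -135.6] [0.6226 0.2331 0.3006] [179.87 -29.86 159.21] [ 0.3 -0.3 -1.2] 0.04581556878348242
-0.0501 0.0020 0.0899 0.0022 0.0024 0.0001 | rows 2.1 tcp [0.622 0.236 0.198]
-0.0636 0.0020 0.1133 0.0022 0.0024 0.0001 | rows 2.6 tcp [0.622 0.236 0.171]
-0.0656 0.0020 0.1168 0.0022 0.0024 0.0001 | rows 2.7 tcp [0.622 0.236 0.167]
```

View pics/o16.png

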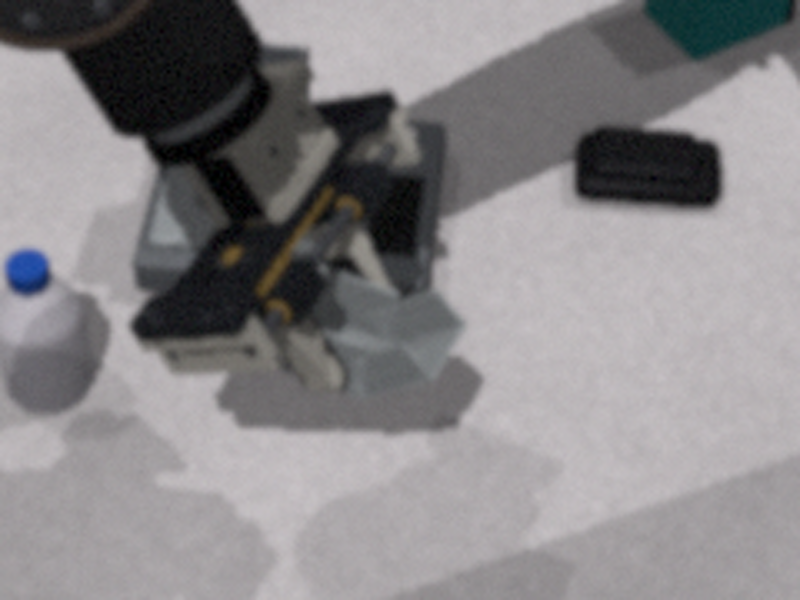

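The cup is empty and level, so I'll lower it and release once it touches the desk.

>>> {"fn": "carry_out", "kwargs": {"moves": "0.03 -0.0125 0.0005 0.0225 0 0 0;0.03 -0.03 0.001 0.053 0.001 0.001 0;0.03 -0.05 0.002 0.09 0.002 0.002 0;0.03 -0.058 0.002 0.104 0.002 0.002 0;0.03 -0.0625 0.002 0.1115 0.002 0.002 0;0.03 -0.0636 0.002 0.1133 0.002 0.002 0;0.03 -0.0648 0.002 0.1153 0.002 0.002 0;0.03 -0.0655 0.002 0.1165 0.002 0.002 0;0.03 -0.0655 0.002 0.1165 0.002 0.002 0"}}

```text
clock: 27.6
tool_pos: [0.6224, 0.2367, 0.1677]
orientation: [180.0, -30.0, 159.2]
force: [0.9, 0.3, 5.3]
opening: 0.046
```

Run:
```python
from mv import *
st()
```

```text
27.6 [  29.4   39.4    5.1  -23.2  -77.2 -130.7] [0.6224 0.2367 0.1677] [179.99 -30.01 159.22] [0.9 0.3 5.3] 0.045950571470348874
```

>>> {"fn": "carry_out", "kwargs": {"moves": "0.05 0 0 0 0 0 0;0.06 0 0 0 0 0 0;0.0876 0 0 0 0 0 0;0.0876 0 0 0 0 0 0;0.0876 0 0 0 0 0 0;0.0876 0 0 -0.02 0 0 0;0.0876 0 0 -0.05 0 0 0;0.0876 0 0 -0.09 0 0 0;0.0876 0.03 0 -0.13 0 0 0;0.0876 0.08 0 -0.16 0 0 0;0.0876 0.08 0 -0.16 0 0 0"}}

```text
clock: 28.7
tool_pos: [0.6319, 0.2336, 0.3503]
orientation: [179.7, -29.8, 159.4]
force: [-0.1, 0.0, 0.7]
opening: 0.0877
```

Run:
```python
from plan2 import *
st()
a=ctrl.snapshot('scene'); b=ctrl.snapshot('side'); w=ctrl.snapshot('wrist'); save(a,'s17'); save(w,'w17')
cv2.imwrite('pics/o17.png',cv2.resize(b['image'][180:360,200:440],(800,600),interpolation=cv2.INTER_CUBIC)[:,:,::-1])
# look into jar
p=np.array([.55,.02,.42]); Q=R.from_euler('xyz',[180,0,0],degrees=True); rel(p,Q)
j,e=pl.IK(p,Q,o['joint_pos'],6); print(j.round(0),e)
Q=R.from_euler('xyz',[180,0,-60],degrees=True); rel(p,Q);path(P0,Q0,p,Q,o['joint_pos'])
```

```text
28.7 [  28.9   30.2   14.7  -22.5  -94.2 -137.4] [0.6319 0.2336 0.3503] [179.71 -29.76 159.37] [-0.1  0.   0.7] 0.08768127273738424
0.0358 -0.2284 -0.0609 -0.7152 -0.1372 2.6957 | rows 18.6 tcp [0.55 0.02 0.42]
[ 23.   8. -14.   0. -68.  67.] 3.199228274129195e-14
0.0358 -0.2284 -0.0609 0.6362 -0.2208 -2.3866 | rows 16.5 tcp [0.55 0.02 0.42]
    [ 23.   8. -14.  -0. -68.   7.] err 0.0
```

View pics/s17.png

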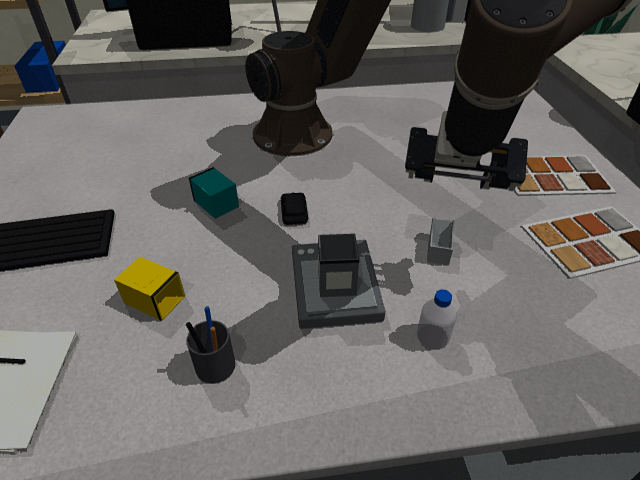

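View pics/o17.png

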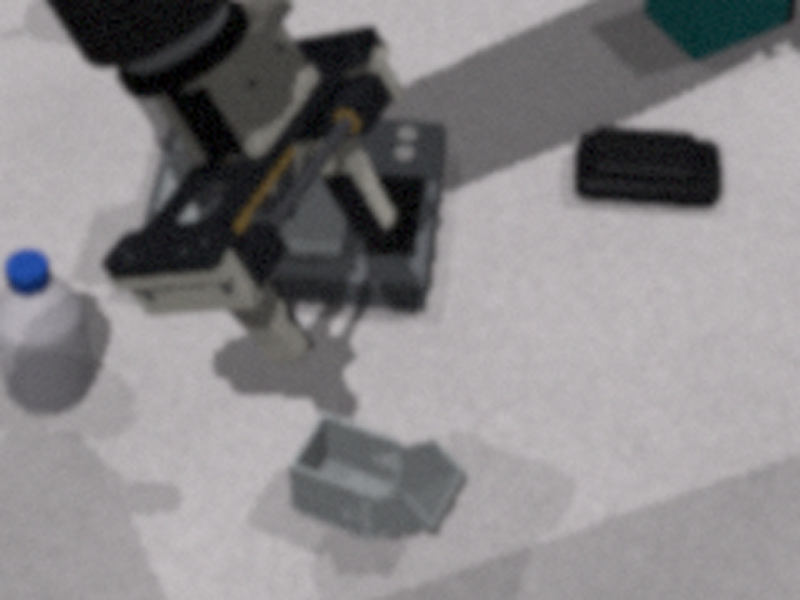

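View pics/w17.png

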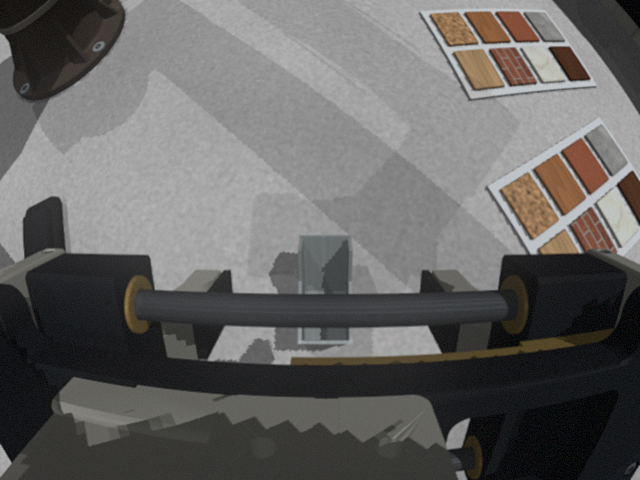

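Run:
```python
from plan2 import *
p=np.array([.662,.0875,.40]); Q=R.from_euler('xyz',[180,0,-115],degrees=True); rel(p,Q);path(P0,Q0,p,Q,o['joint_pos'])
```

```text
-0.0412 -0.1254 -0.0883 0.3920 -0.4230 -1.4606 | rows 10.5 tcp [0.662 0.088 0.4  ]
    [ 24.  20.  -1.  -0. -69. -49.] err 0.0
```

>>> {"fn": "carry_out", "kwargs": {"moves": "0.0876 -0.02 -0.02 -0.08 0.392 -0.423 -1.46;0.0876 -0.041 -0.06 -0.088 0.392 -0.423 -1.46;0.0876 -0.041 -0.1 -0.088 0.392 -0.423 -1.46;0.0876 -0.041 -0.125 -0.088 0.392 -0.423 -1.46;0.0876 -0.041 -0.125 -0.088 0.392 -0.423 -1.46;0.0876 -0.041 -0.125 -0.088 0.392 -0.423 -1.46;0.0876 -0.041 -0.125 -0.088 0.392 -0.423 -1.46;0.0876 -0.041 -0.125 -0.088 0.392 -0.423 -1.46;0.0876 -0.041 -0.125 -0.088 0.392 -0.423 -1.46;0.0876 -0.041 -0.125 -0.088 0.392 -0.423 -1.46;0.0876 -0.041 -0.125 -0.088 0.392 -0.423 -1.46;0.0876 -0.041 -0.125 -0.088 0.392 -0.423 -1.46;0.0876 -0.041 -0.125 -0.088 0.392 -0.423 -1.46"}}

```text
clock: 30.15
tool_pos: [0.6622, 0.0877, 0.3976]
orientation: [179.8, -0.2, -115.2]
force: [1.0, -0.8, 0.1]
opening: 0.0875
```

Run:
```python
from plan2 import *
st()
w=ctrl.snapshot('wrist'); c=projf(w,[*pl.JAR,.09]); print(c)
x,y=int(c[0]),int(c[1]); im=w['image'][max(y-70,0):y+70,x-95:x+95]
cv2.imwrite('pics/w18.png',cv2.resize(im,(760,560),interpolation=cv2.INTER_CUBIC)[:,:,::-1])
b=ctrl.snapshot('side');a=ctrl.snapshot('scene'); save(b,'d18')
for s,n in((a,'scene'),(b,'side')):
  for i in ('cup','stone0'): print(n,i,[(np.round(t['at']),round(t['confidence'],2)) for t in ctrl.mark_of(s,i)])
```

```text
30.15 [ 24.2  20.2  -0.7   0.  -69.3 -49.4] [0.6622 0.0877 0.3976] [ 179.82   -0.23 -115.19] [ 1.  -0.8  0.1] 0.08748406044234963
[324.26216518 144.90537911]
scene cup [(array([254., 438.]), 0.9)]
scene stone0 []
side cup [(array([329., 306.]), 0.59), (array([329., 336.]), 0.27)]
side stone0 []
```

View pics/w18.png

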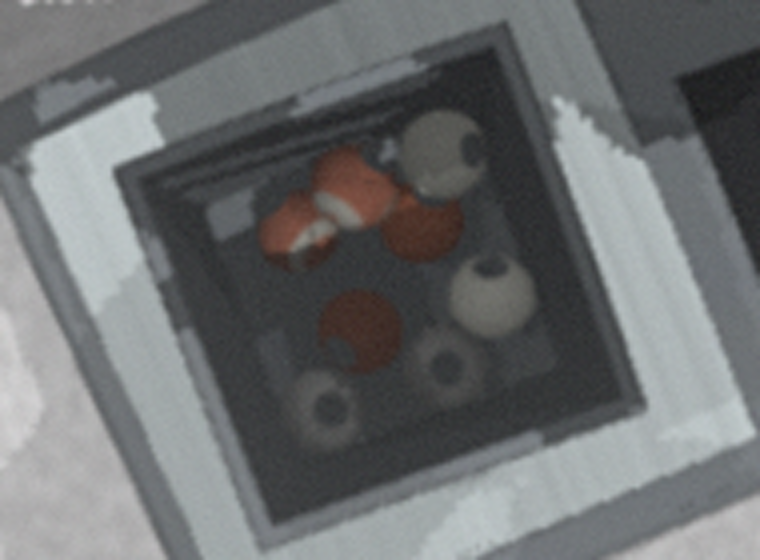

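View pics/d18.png

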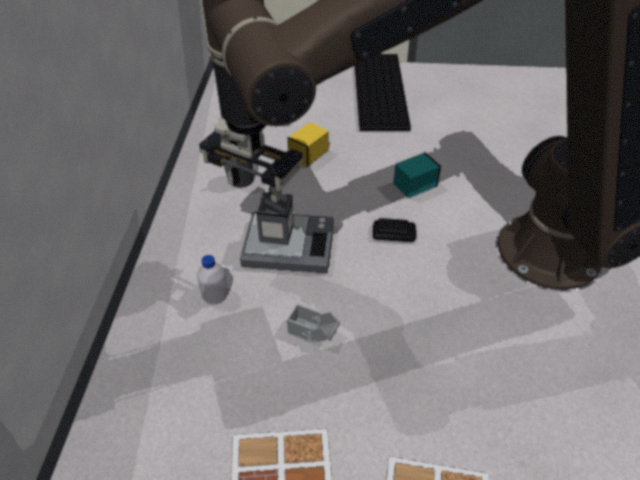

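The crop shows eight stones in the jar, at (298,230), (350,190), (425,220), (443,155), (490,295), (360,330), (445,365) and (330,408). The cup is empty and upright at (312,322) in the side view, and the gripper is clear of everything, so I'm handing in.

Run:
```python
from h import *
print(ctrl.close_job(), ctrl.get_obs()['clock'])
```

```text
the job is handed in; nothing more can be done
the job is handed in; nothing more can be done
```

I stood the grey jar upright on the balance plate, poured in the pebbles and set the empty cup back upright where it had stood. I handed the job in just after 30 s of the 72 s allowed; the hand-in gives no verdict.

**Last checks:**
- **Jar:** it stands upright, about 2 mm from the plate's centre by my corner fit. That fit was made after placing it and before the pour; afterwards I checked it only by eye.
- **Pebbles:** all eight are visible inside the jar in the wrist picture. None showed on the desk or in the cup.
- **Cup:** it is upright. The arm felt about 5 N of desk contact just before release.
- **Bottle, pen pot and mouse:** they look unmoved in the pictures. I did not re-measure them.
- **Gripper:** it is open and clear of everything.

**What did not go to plan:**
- **First reach for the jar:** it hit the last joint's limit, so I turned the gripper half round.
- **Gripping the jar:** the grasp stopped about 20 mm short at an elbow limit and shifted the jar about 14 mm sideways. It still held firmly.
- **Cup direction:** the wrist camera put it about 3° off my first estimate, and I corrected for that before gripping.
- **Network readings:** the lip reading before pouring was within about 3 pixels of my estimate in the scene picture. In the side picture the network did not find the lip.

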